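# Pack the carving-tool tray and spring it shut

### The job

Get the carving-tool tray ready to carry: drop the wood offcuts lying in it into the cardboard scrap box, and lay each carving tool on the bench flat in a tray compartment of its own, with its handle at the end where the spring crosses (the tray's end nearer the robot) and its blade at the other. Swing the dust cover fully aside (about a quarter turn) off the anchor hole, and, once the tray is packed, take the spring from its cradle, set its hook down into the hole first, then stretch it across the handles and leave its loop down round the far post, with the hook still well down in the hole. Leave the other things on the bench alone.

Things in the scene. Friction and masses are not known exactly. Their poses are not given: they have to be found in the camera images.
- tray: (All sizes in mm.) Fixed plywood tool tray, 192 (tray x) x 174 (tray y); origin: centre of the underside, z up. Floor 5 thick; walls and dividers 6 thick, 15 high. Three compartments along tray x, each 180 long x 50 wide, centred at tray y = -56, 0, +56. Handles go at the -x end (nearer the robot), blades at +x. On it stand the anchor block with the hole (+y side) and the post (-y side).
- hole (a point): Centre of the mouth of the anchor hole at tray (-40, +115): round, 14 diameter, 36 deep, vertical, in the top (40 above the bench) of a wooden block 40 (x) x 72 outside the tray's +y wall. Axes as the tray's.
- post_top (a point): Top centre of the upright steel post at tray (-40, -115), 230 from the hole; 50 above the bench: 10 diameter, 16 high above its wooden block (40 x 40, top 34 above the bench), with a head 14 in diameter on the top 4.
- cover (a joint): Dust cover: dark steel strip 26 x 56 x 4 flat on the anchor block, turning about one vertical pin at tray (-40, +153), 38 from the hole. 0 = over the hole (pointing to tray -y); grows (rad, counter-clockwise from above) as it swings towards tray +x, away from the robot; pi/2 = pointing to tray +x; stop at 2.2. Light friction (0.03 N m), stays where left. Starts at 0 to 0.2.
- cover_knob (a point): Top centre of the cover's upright round brass knob, 14 diameter, 26 high, 36 from the pin axis; its top is 71 above the bench.
- spring: Steel tension spring, 120 g, starting level in a fixed wooden cradle (95 x 42, 49 high, under x = 30 to 125 of the spring; both ends overhang). Origin: centre of the underside of the hook tab, at first 41 above the bench; x along the spring from hook to loop, z up. Hook tab, to grip: steel block 26 (x) x 14 wide x 26 high standing on the origin. Coils 16 wide, axis 9 above the origin.
- hook_tip (a point): Lower end of the spring's hook: a straight round pin 8 in diameter pointing 30 down from the spring's origin under the hook tab.
- spring_stretch (a joint): Stretch of the spring in m: 0 slack, 0.07 at its stop. It telescopes and stays straight; pull is 2 N plus 0.18 N per mm. Hook to loop centre: 194 slack, so 26 to 36 of stretch reaches the post. The coils clear packed handles when the hook tab stands on the anchor block.
- loop_tab (a point): Centre of the loop tab, a second steel block 26 x 14 wide x 26 high to grip, at x = 158 of the slack spring; its underside is level with the hook tab's.
- loop (a point): Centre of the flat horizontal wire loop, 36 beyond the loop tab's centre and 16 below it: 24 inner and 36 outer diameter, wire 6. With the hook tab resting on the anchor block the loop's wire rests just 0 to 2 mm above the post's block.
- knife: Straight carving knife, 157 long: wood handle 94 x 26 wide x 26 high (brass band at its blade end). Lies flat on the handle; origin: centre of the handle's underside; x points along the tool from butt (x = -47) to blade, z up. About 90 g. May be absent.
- knife_tip (a point): Blade tip of the knife, 110 from its origin along x.
- crooked: Crooked knife with upturned blade end, 158 long: wood handle 94 x 26 wide x 26 high (brass band at its blade end). Lies flat on the handle; origin: centre of the handle's underside; x points along the tool from butt (x = -47) to blade, z up. About 90 g. May be absent.
- crooked_tip (a point): Blade tip of the crooked knife, 111 from its origin along x and 32 up.
- scraper: Scraper with a flat blade 36 wide, 152 long: wood handle 94 x 26 wide x 26 high (brass band at its blade end). Lies flat on the handle; origin: centre of the handle's underside; x points along the tool from butt (x = -47) to blade, z up. About 90 g. May be absent.
- scraper_tip (a point): Blade edge of the scraper, 105 from its origin along x.
- offcut0: Pale wood offcut, 75 (x) x 30 x 28 high, starts lying in the +y compartment. Origin: centre of the underside. 40 g. May be absent.
- offcut1: Pale wood offcut, 90 (x) x 26 x 30 high, starts in the middle compartment. Origin: centre of the underside. 40 g. May be absent.
- offcut2: Pale wood offcut, 65 (x) x 32 x 30 high, starts in the -y compartment. Origin: centre of the underside. 40 g. May be absent.
- scrapbox: Fixed open cardboard scrap box, 150 (x) x 120 x 60 high, walls 5. Origin: centre of the underside.
- tape: Bystander: roll of blue tape, 104 across, 25 high, beyond the tray.
- jar: Bystander: glass jar, 72 across, 85 high, beyond the tray.
- pencil: Bystander: yellow carpenter's pencil, about 165 long, lying between robot and tray.
- stone: Bystander: grey sharpening stone, 100 x 40 x 22, beyond the carving tools.
There are look-alikes about, which are no part of the job. What is shaped like the offcut0 but green or purple is not meant.

How it is judged:
By the outcome, as a careful person would: the job done as asked, in the order asked, and still so for the second after the job is handed in, with the robot touching nothing.
Of knife, crooked, scraper only 2 to 3 are there at a start; the rules pass over those that are not, and their reading is None.
Of offcut0, offcut1, offcut2 only 2 to 3 are there at a start; the rules pass over those that are not, and their reading is None.
At some moment in a run one of knife, crooked, scraper, offcut0, offcut1, offcut2 may be knocked a few centimetres aside while the robot is not near it.
It also fails if it takes over 208 s, if anything falls off the work surface, if the arm or the gripper's body presses on something with over 40 N, if the wrist force passes 120 N, or if a joint passes its speed limit or range.

### The arm

A 6-joint arm with a two-finger parallel gripper is mounted at the origin on the work surface. World frame = base frame: x ahead of the robot, y to its left, z up, the work surface at z = 0. Lengths are in m, angles in rad, forces in N, time in s.
With the tool pointing down it reaches from about 0.25 to 0.725 m from the base axis. Payload 9.7 kg.
Tool frame: the origin (TCP) lies on the centre line of the jaws, within the pads' length; the fingertips stand 8 mm ahead of it and the grasp point (between the pads) lies 11 mm behind it; x points along the fingers, y is the direction in which the jaws open and shut, and the axes are right-handed (so a half turn about x gives the same grasp; the last joint's range is limited). The gripper opens to 85 mm and grips with 20 to 120 N. Pads are 22 mm wide; open, the fingers measure 114 mm over their backs; the gripper's body (76 mm by 85 mm) begins 54 mm behind the grasp point. The pads swing forward as they close: fully open they stand 13 mm farther back than shut.
Start: joints at [-1.271, 0.087, 0.176, 1.66, 0, 1.571], TCP at [0.162, -0.525, 0.239] pointing down, gripper open.
Joint ranges: [-3.13, 3.13], [-0.85, 1.81], [-1.15, 1.24], [-2.2, 2.28], [-1.44, 1.52], [-3.14, 3.14]. Speed limits (rad/s): [2.22, 2.22, 2.57, 3.14, 3.14, 3.14].

### API

Orientations are given as a unit quaternion [w, x, y, z].
In Python, from cell import status, cams, env, nets gives the robot as it stands.
- The arm moves only by the tool send_rows, never from a script. Its argument "deltas" is a list that holds one entry, the list of rows, each a list of 4 numbers: the shift along the tool's x, y, z in mm, then the turn about the tool's x in rad. In form: [[[tx, ty, tz, twist], ...]]. A call has 1 to 5 rows; each row shifts and turns the commanded pose from where the row before left it, along the tool's axes as they then stand; what a row does not reach is not made up. A row lasts 1/12 s, in which the tool goes at most 41.7 mm and 7.16 degrees, less where a joint would pass 70% of its speed; a pose out of reach is approached as far as the arm can. A call with a gripper value outside its range is refused whole. "fingers" is the opening, from 0 (shut) to 1 (fully open), set as the call begins (left out, the last holds). The fingers move at their own pace and stop on an object; "grip_force" is the grip in N (left out, the last holds). Time passes only in rows, so rows that do not move let the fingers close. It gives the time, the measured TCP pose, the force and the opening at its end, in the units of the state.
- status.state(): the state, without advancing time (a new reading comes with each control period).
- cams.read_camera(name): name is "side" or "top"; returns the picture (384x512x3 uint8, red, green, blue); there is no depth.
- cams.camera_params(name): a dict with "fx", "fy", "cx", "cy" (pixels), "pose" (4x4, takes a point from camera to world coordinates). Camera axes: x right, y down, z forward; pixel columns grow to the right and rows downward; lengths in m; the calibration is good to about 2 mm. A picture is of the moment at which its call begins. camera_params takes no time and is no camera call.
- env.finish_job(): hands the job in, once; it reports no verdict.
Trained networks look in the newest picture that a camera, given by its name, has taken for a name from the list of things; names that differ only in an ending like _2 or _b are one class to them, and where a whole thing is asked for, a point or a joint stands for the part that bears it (a point fixed in the world has none). Each returns a list of dicts, best first, with "confidence" (0 to 1); they miss things now and then, are a little off and sometimes report something else, mostly with a low value. They report only what shows in the picture. A call takes as long as a camera call. They do not tell look-alikes from the thing itself.
- nets.silhouettes(camera, query): "pixels" (384x512 bool, what is visible of it).
- nets.landmark_of(camera, query): "xyz" ([x, y, z] in m, in world coordinates, good to about 4 mm: a listed point, or the origin of a listed thing).
The state is a dict: "time_s": time; "q": joint angles; "joint_vel": joint speeds; "effort": joint torques, N m; "tcp_pos": TCP position; "tool_rot": TCP orientation; "ft_force": force on the tool from outside, world axes, zero at the start; "moment": the same for the moment, N m; "opening": opening from 0.0 (shut) to 1.0 (fully open).
Only numpy, scipy, OpenCV 4.12 (cv2) and the standard library are available. Lean on these libraries where they do the work, as an engineer would, in place of code of your own. Each camera call takes 0.05 s, during which the arm holds its last target. There are 200 camera calls.

## Working session

There is one attempt and no reset: what is moved stays moved. The work goes in short steps, Python scripts to look and compute and a tool call to move; the robot and the scene stay as the last step left them, time stands still between calls to the robot, and variables do not carry over. Pictures are saved under pics/ and viewed, about 12 in all and at most 16, crops included, and the job is handed in when it is done.

Besides the shell and the picture viewer there is one more tool, called after "Request:" as name(argument=value, ...), one argument or row to a line, values as JSON. send_rows: Moves the arm, as the interface text tells. Its arguments: {"type":"object","properties":{"deltas":{"type":"array"},"fingers":{"type":"number"},"grip_force":{"type":"number"}},"required":["deltas"]}

```bash
mkdir -p pics; ls; cat > h.py <<'E'
import numpy as np,cv2
from scipy.spatial.transform import Rotation as R
from cell import status,cams,env,nets
def shot(cam,fn,crop=None,s=1):
    im=cams.read_camera(cam)
    o=im if crop is None else im[crop[1]:crop[3],crop[0]:crop[2]]
    cv2.imwrite('pics/'+fn,cv2.resize(o,None,fx=s,fy=s,interpolation=cv2.INTER_CUBIC)[:,:,::-1]); return im
def proj(cam,p):
    c=cams.camera_params(cam);T=np.linalg.inv(np.array(c['pose']))
    q=T[:3,:3]@np.array(p)+T[:3,3]; return np.array([c['fx']*q[0]/q[2]+c['cx'],c['fy']*q[1]/q[2]+c['cy']])
def ray(cam,uv,z):
    c=cams.camera_params(cam);P=np.array(c['pose'])
    d=P[:3,:3]@np.array([(uv[0]-c['cx'])/c['fx'],(uv[1]-c['cy'])/c['fy'],1.]);o=P[:3,3]
    return o+d*(z-o[2])/d[2]
def quat(): return R.from_quat(np.array(status.state()['tool_rot'])[[1,2,3,0]])
def go(p,yaw=None):
    """tool-frame shift (mm) from present TCP to p; yaw of jaw axis (rad, mod pi) twist"""
    s=status.state();r=quat();d=r.inv().apply(np.array(p)-np.array(s['tcp_pos']))*1000
    y=r.apply([0,1,0]);a=np.arctan2(y[1],y[0]);o=[np.round(d,1)]
    if yaw is not None:
        t=(yaw-a+np.pi/2)%np.pi-np.pi/2; o.append(('twist',round(-t,3)))
        # shift expressed at present axes
    return o,round(a,3)
E
python3 - <<'E'
from h import *
a=shot('top','t0.png',s=1.5);b=shot('side','s0.png',s=1.5)
for c in('top','side'):
    P=cams.camera_params(c);print(c,np.round(P['pose'],3).tolist(),P['fx'])
s=status.state();print(s['tcp_pos'],s['tool_rot'],s['time_s'],s['opening'],quat().as_matrix().round(3).tolist())
for n in 'tray hole post_top cover cover_knob spring hook_tip loop_tab loop knife knife_tip crooked crooked_tip scraper scraper_tip offcut0 offcut1 offcut2 scrapbox'.split():
    print(n,[(np.round(d['xyz'],3).tolist(),round(d['confidence'],2)) for d in nets.landmark_of('top',n)][:3],'|',[(np.round(d['xyz'],3).tolist(),round(d['confidence'],2)) for d in nets.landmark_of('side',n)][:2])
E
```

```text
pics
top [[0.008, -0.997, 0.082, 0.413], [-1.0, -0.01, -0.021, 0.013], [0.022, -0.081, -0.996, 1.527], [0.0, 0.0, 0.0, 1.0]] 442.2512037217503
side [[-0.835, -0.317, 0.45, -0.128], [-0.55, 0.45, -0.704, 1.0], [0.02, -0.835, -0.55, 0.877], [0.0, 0.0, 0.0, 1.0]] 484.4994916122749
[ 0.16235714 -0.5252623   0.23865927] [-0.10516479 -0.69911008 -0.10602685  0.69924514] 0.1 1.003483517696229 [[-0.0, 0.295, -0.955], [0.001, -0.955, -0.295], [-1.0, -0.001, 0.0]]
tray [([0.586, 0.031, -0.001], 0.63), ([0.429, -0.427, 0.034], 0.18)] | [([0.584, 0.029, 0.003], 0.75), ([0.765, -0.111, 0.006], 0.69)]
hole [([0.569, 0.15, 0.039], 0.73)] | [([0.566, 0.152, 0.04], 0.89), ([0.52, -0.331, 0.0], 0.6)]
post_top [([0.524, -0.078, 0.05], 0.58)] | []Traceback (most recent call last):
  File "<stdin>", line 7, in <module>
ValueError: it knows: cover_knob, crooked, crooked_tip, hole, hook_tip, jar, knife, knife_tip, loop, loop_tab, offcut, pencil, post_top, scrapbox, scraper, scraper_tip, spring, stone, tape, tray
```

View pics/t0.png

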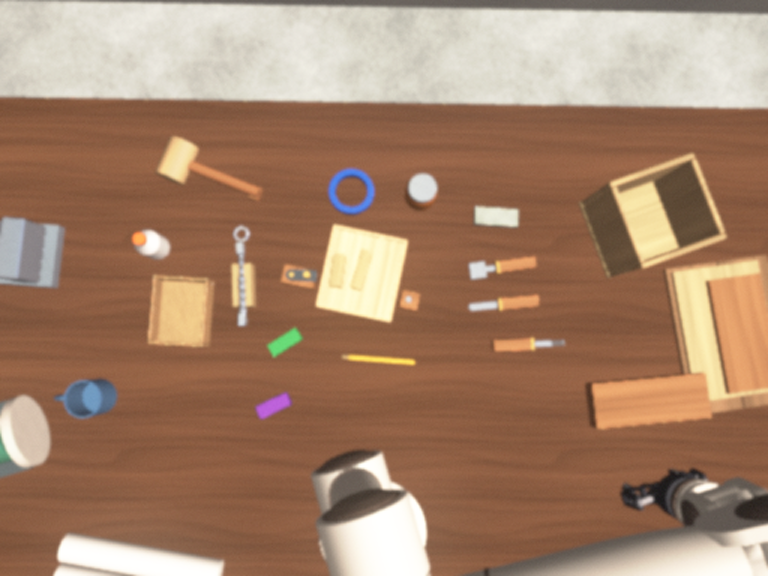

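View pics/s0.png

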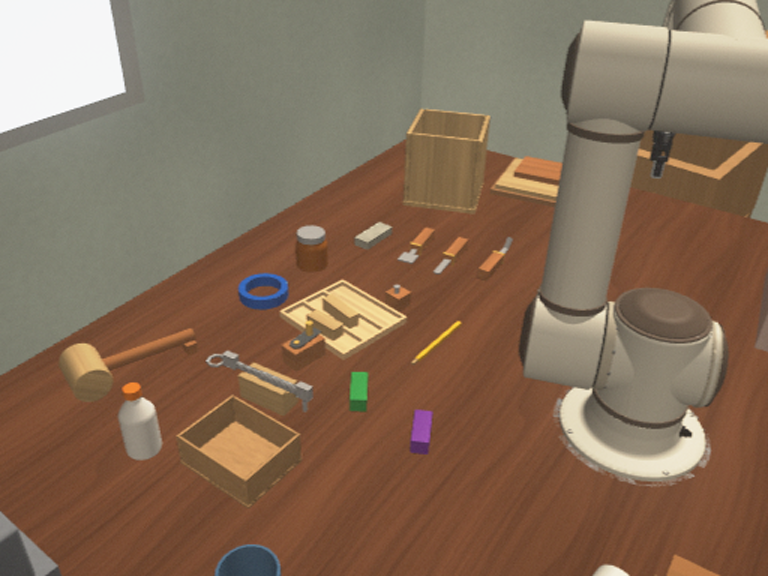

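```bash
python3 - <<'E'
from h import *
shot('top','t1.png',(200,140,385,260),4);b=shot('side','s1.png',(120,140,345,340),3)
f=lambda L:[(np.round(d['xyz'],3).tolist(),round(d['confidence'],2)) for d in L]
for n in 'tray hole post_top cover_knob spring hook_tip loop_tab loop knife knife_tip crooked crooked_tip scraper scraper_tip offcut scrapbox pencil'.split():
    print(n,f(nets.landmark_of('top',n))[:4],'|',f(nets.landmark_of('side',n))[:4])
E
```

```text
tray [([0.586, 0.031, -0.002], 0.77), ([0.666, 0.304, 0.041], 0.6)] | [([0.587, 0.032, 0.003], 0.66), ([0.494, 0.434, -0.002], 0.51)]
hole [([0.57, 0.148, 0.04], 0.74), ([0.61, -0.325, -0.004], 0.52)] | []
post_top [([0.522, -0.075, 0.052], 0.58), ([0.385, -0.021, -0.0], 0.36)] | [([0.524, -0.074, 0.05], 0.55), ([0.586, 0.03, 0.005], 0.2), ([0.773, 0.057, 0.006], 0.2)]
cover_knob [([0.578, 0.151, 0.073], 0.6)] | [([0.573, 0.148, 0.074], 0.57)]
spring [([0.474, 0.291, 0.04], 0.53)] | [([0.768, -0.109, 0.005], 0.32)]
hook_tip [([0.472, 0.29, 0.012], 0.67)] | [([0.473, 0.295, 0.011], 0.85), ([0.474, 0.292, 0.04], 0.59)]
loop_tab [([0.636, 0.301, 0.057], 0.5)] | [([0.629, 0.3, 0.054], 0.63)]
loop [([0.423, -0.315, -0.0], 0.7), ([0.666, 0.306, 0.043], 0.43), ([0.774, 0.052, 0.002], 0.34)] | [([0.665, 0.302, 0.034], 0.72), ([0.473, 0.294, 0.039], 0.47), ([0.429, -0.429, 0.028], 0.24)]
knife [([0.474, 0.292, 0.011], 0.74), ([0.519, -0.33, 0.002], 0.72)] | [([0.521, -0.33, -0.001], 0.6)]
knife_tip [([0.506, -0.218, 0.013], 0.55), ([0.518, -0.329, 0.002], 0.19)] | [([0.51, -0.223, 0.014], 0.6
[... 271 characters left out ...]
16, -0.285, 0.001], 0.69)]
scraper_tip [([0.594, -0.223, 0.014], 0.76), ([0.776, 0.053, 0.0], 0.46), ([0.507, -0.218, 0.014], 0.24), ([0.719, -0.281, 0.0], 0.19)] | [([0.589, -0.223, 0.016], 0.49), ([0.668, 0.302, 0.035], 0.27)]
offcut [([0.425, 0.199, -0.002], 0.73), ([0.587, 0.027, 0.005], 0.65), ([0.284, 0.223, -0.001], 0.6), ([0.426, -0.428, 0.035], 0.4)] | [([0.283, 0.229, -0.003], 0.86), ([0.428, 0.203, 0.001], 0.8), ([0.59, 0.033, 0.004], 0.63), ([0.586, 0.087, 0.002], 0.58)]
scrapbox [([0.488, 0.431, -0.003], 0.96)] | [([0.495, 0.433, -0.004], 0.6)]
pencil [([0.572, 0.152, 0.038], 0.57), ([0.388, -0.021, -0.002], 0.39)] | [([0.386, -0.019, 0.001], 0.61), ([0.472, 0.291, 0.04], 0.55)]
```

View pics/t1.png

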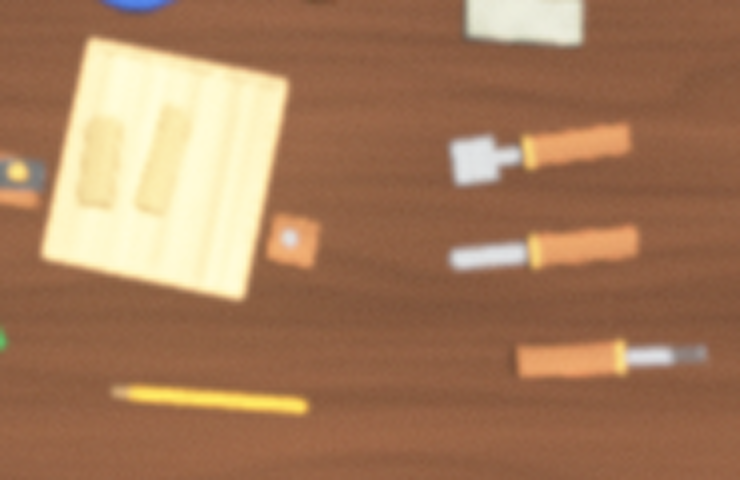

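View pics/s1.png

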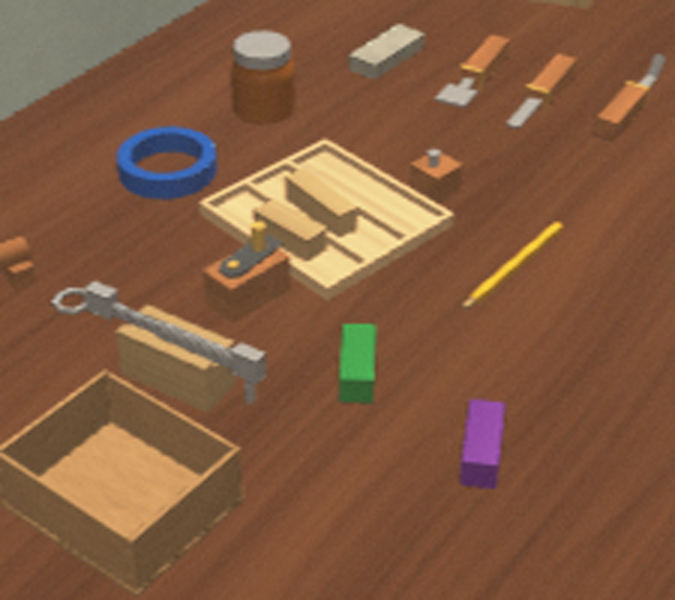

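Request:
send_rows(
  deltas=[
    [[0,-20,-28.5,0],[0,-20,-28.5,0],[0,-20,-28.5,0],[0,-20,-28.5,0],[0,-20,-28.5,0]],
  ],
  fingers=0.55,
)

```text
time_s: 2.62
tcp_pos: [0.2696, -0.3865, 0.2393]
tool_rot: [0.105, 0.699, 0.105, -0.699]
ft_force: [0.7, -0.5, 0.2]
opening: 0.548
```

Request:
send_rows(
  deltas=[
    [[0,-20,-28.5,0],[0,-20,-28.5,0],[0,-20,-28.5,0],[0,-20,-28.5,0],[0,-20,-28.5,0]],
  ],
)

```text
time_s: 3.03
tcp_pos: [0.3763, -0.2487, 0.2395]
tool_rot: [0.106, 0.699, 0.105, -0.699]
ft_force: [0.7, -1.1, 0.1]
opening: 0.551
```

Request:
send_rows(
  deltas=[
    [[0,-20,-28.5,0],[0,-20,-28.5,0],[0,-20,-28.5,0],[0,-20,-28.5,0],[0,-20,-28.5,0]],
  ],
)

```text
time_s: 3.45
tcp_pos: [0.4831, -0.1109, 0.2395]
tool_rot: [0.106, 0.699, 0.106, -0.699]
ft_force: [0.8, -0.7, 0.7]
opening: 0.547
```

Request:
send_rows(
  deltas=[
    [[0,0,0,0.1],[0,0,0,0.1],[0,0,0,0.1],[0,0,0,0.05],[0,0,0,0]],
  ],
)

```text
time_s: 3.87
tcp_pos: [0.4823, -0.1124, 0.2393]
tool_rot: [0.018, -0.707, 0.018, 0.707]
ft_force: [0.3, -0.1, -0.2]
opening: 0.55
```

```bash
cat >> h.py <<'E'
def mask_rect(cam,q,ztop,minconf=.3):
    out=[]
    for d in nets.silhouettes(cam,q):
        m=np.array(d['pixels'],np.uint8)
        if m.sum()<20 or d['confidence']<minconf: continue
        v,u=np.nonzero(m); P=np.array([ray(cam,(a,b),ztop)[:2] for a,b in zip(u,v)],np.float32)
        (c,wh,an)=cv2.minAreaRect(P*1000); an=np.radians(an)
        if wh[0]<wh[1]: wh=wh[::-1]; an+=np.pi/2
        an=(an+np.pi/2)%np.pi-np.pi/2
        w,V=np.linalg.eigh(np.cov(P.T)); pc=np.arctan(V[1,1]/V[0,1])
        out.append((round(d['confidence'],2),np.round(P.mean(0),3).tolist(),'rect',np.round(c,0).tolist(),np.round(wh).tolist(),round(an,3),'pca',round(pc,3)))
    return out
f=lambda L:[(np.round(d['xyz'],3).tolist(),round(d['confidence'],2)) for d in L]
def st():
    s=status.state();print('t',s['time_s'],'tcp',np.round(s['tcp_pos'],4),'q',np.round(s['q'],2),'F',np.round(s['ft_force'],1),'op',round(s['opening'],3),'a',go(s['tcp_pos'])[1])
E
python3 - <<'E'
from h import *
st()
cams.read_camera('top')
for r in mask_rect('top','offcut',.033):print(r)
E
```

```text
t 3.8667 tcp [ 0.4823 -0.1124  0.2393] q [-0.23 -0.04  0.04  1.66 -0.    2.96] F [ 0.3 -0.1 -0.2] op 0.55 a -1.623
(0.77, [0.28200000524520874, 0.22300000488758087], 'rect', [282.0, 223.0], [75.0, 30.0], np.float64(-1.146), 'pca', np.float64(-1.134))
(0.74, [0.5899999737739563, 0.08399999886751175], 'rect', [588.0, 81.0], [72.0, 31.0], np.float64(0.013), 'pca', np.float64(-0.122))
(0.66, [0.5889999866485596, 0.029999999329447746], 'rect', [588.0, 29.0], [95.0, 30.0], np.float64(-0.273), 'pca', np.float64(-0.292))
(0.59, [0.7129999995231628, -0.2720000147819519], 'rect', [714.0, -274.0], [94.0, 42.0], np.float64(-1.559), 'pca', np.float64(1.553))
(0.52, [0.4230000078678131, 0.20100000500679016], 'rect', [423.0, 200.0], [76.0, 31.0], np.float64(-1.0), 'pca', np.float64(-0.991))
```

Request:
send_rows(
  deltas=[
    [[0,0,0,-0.1214],[0,0,0,-0.1214],[0,0,0,-0.1214],[0,0,0,-0.1214],[0,0,0,-0.1214]],
  ],
)

```text
time_s: 4.38
tcp_pos: [0.4822, -0.1127, 0.2393]
tool_rot: [0.197, 0.679, 0.197, -0.679]
ft_force: [-0.0, -0.4, -0.2]
opening: 0.554
```

Request:
send_rows(
  deltas=[
    [[0,0,0,-0.1214],[0,0,0,-0.1214],[0,0,0,-0.1214],[0,0,0,-0.1214],[0,0,0,-0.1214]],
  ],
)

```text
time_s: 4.8
tcp_pos: [0.4822, -0.1127, 0.2393]
tool_rot: [0.391, 0.589, 0.391, -0.589]
ft_force: [0.1, -0.1, 0.3]
opening: 0.547
```

Request:
send_rows(
  deltas=[
    [[0,0,0,-0.1214],[0,0,0,-0.1214],[0,0,0,-0.1214],[0,0,0,-0.1214],[0,0,0,-0.1214]],
  ],
)

```text
time_s: 5.22
tcp_pos: [0.4822, -0.1127, 0.2393]
tool_rot: [0.549, 0.445, 0.549, -0.445]
ft_force: [0.1, 0.2, -0.9]
opening: 0.549
```

Request:
send_rows(
  deltas=[
    [[0,0,0,-0.1214],[0,0,0,-0.1214],[0,0,0,-0.1214],[0,0,0,-0.1214],[0,0,0,-0.1214]],
  ],
)

```text
time_s: 5.63
tcp_pos: [0.4822, -0.1127, 0.2393]
tool_rot: [0.657, 0.261, 0.657, -0.261]
ft_force: [0.3, 0.2, -0.5]
opening: 0.551
```

Request:
send_rows(
  deltas=[
    [[0,0,0,-0.1214],[0,0,0,-0.1214],[0,0,0,-0.1214],[0,0,0,-0.1214],[0,0,0,0]],
  ],
)

```text
time_s: 6.05
tcp_pos: [0.4822, -0.1127, 0.2393]
tool_rot: [0.701, 0.096, 0.701, -0.096]
ft_force: [-0.8, -0.7, -0.6]
opening: 0.55
```

Request:
send_rows(
  deltas=[
    [[20,33,12.5,0],[20,33,12.5,0],[20,33,12.5,0],[20,33,12.5,0],[20,33,12.5,0]],
  ],
)

```text
time_s: 6.47
tcp_pos: [0.5884, 0.0303, 0.1385]
tool_rot: [0.7, 0.099, 0.7, -0.099]
ft_force: [0.2, -1.2, 0.0]
opening: 0.552
```

```bash
python3 - <<'E'
from h import *
st()
shot('side','s2.png',(160,160,320,290),4)
print(go([.588,.030,.029],1.29))
E
```

```text
t 6.4667 tcp [0.5884 0.0303 0.1385] q [ 0.05  0.17  0.07  1.47 -0.    0.33] F [ 0.2 -1.2  0. ] op 0.552 a 1.289
([array([104. ,  -4.8,  -0. ]), ('twist', np.float64(0.002))], np.float64(1.292))
```

View pics/s2.png

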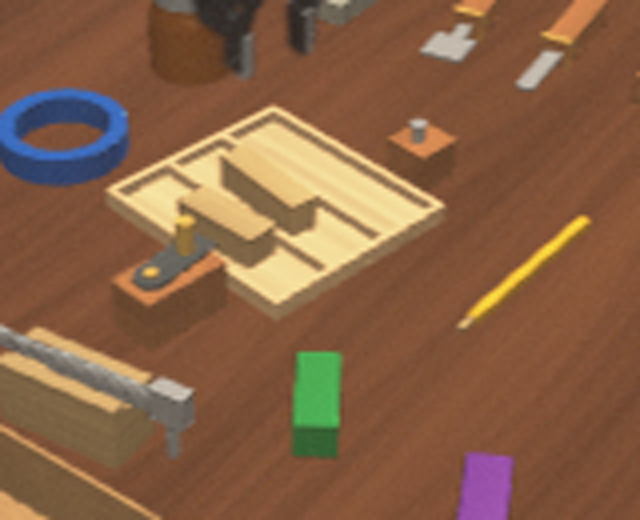

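Request:
send_rows(
  deltas=[
    [[35,0,0,0],[35,0,0,0],[35,0,0,0],[0,0,0,0],[0,0,0,0]],
  ],
)

```text
time_s: 6.93
tcp_pos: [0.5864, 0.0288, 0.0333]
tool_rot: [0.699, 0.098, 0.701, -0.099]
ft_force: [0.1, 0.3, 0.7]
opening: 0.55
```

Request:
send_rows(
  deltas=[
    [[0,0,0,0],[0,0,0,0],[0,0,0,0],[0,0,0,0],[0,0,0,0]],
  ],
  fingers=0.1,
  grip_force=30,
)

```text
time_s: 7.35
tcp_pos: [0.5893, 0.0289, 0.0374]
tool_rot: [0.702, 0.099, 0.699, -0.098]
ft_force: [-1.4, 0.9, 7.3]
opening: 0.293
```

Request:
send_rows(
  deltas=[
    [[-30,0,0,0],[-30,0,0,0],[-30,0,0,0],[-10,0,0,0],[0,0,0,0]],
  ],
)

```text
time_s: 7.77
tcp_pos: [0.5896, 0.0289, 0.139]
tool_rot: [0.703, 0.099, 0.698, -0.098]
ft_force: [-0.2, -0.4, -0.9]
opening: 0.289
```

```bash
python3 - <<'E'
from h import *
st()
print(go([.49,.431,.14],1.29))
E
```

```text
t 7.7667 tcp [0.5896 0.0289 0.139 ] q [0.05 0.16 0.06 1.47 0.   0.33] F [-0.2 -0.4 -0.9] op 0.289 a 1.292
([array([  -1.6,  359.2, -206.3]), ('twist', np.float64(0.002))], np.float64(1.292))
```

Request:
send_rows(
  deltas=[
    [[0,30,-17.2,0],[0,30,-17.2,0],[0,30,-17.2,0],[0,30,-17.2,0],[0,30,-17.2,0]],
  ],
)

```text
time_s: 8.18
tcp_pos: [0.5452, 0.198, 0.1331]
tool_rot: [0.7, 0.098, 0.701, -0.098]
ft_force: [0.7, 0.3, -0.7]
opening: 0.291
```

Request:
send_rows(
  deltas=[
    [[0,30,-17.2,0],[0,30,-17.2,0],[0,30,-17.2,0],[0,30,-17.2,0],[0,30,-17.2,0]],
  ],
)

```text
time_s: 8.6
tcp_pos: [0.5037, 0.3659, 0.133]
tool_rot: [0.7, 0.098, 0.701, -0.098]
ft_force: [-0.0, -0.1, -0.7]
opening: 0.293
```

Request:
send_rows(
  deltas=[
    [[0,30,-17.2,0],[0,30,-17.2,0],[30,0,0,0],[30,0,0,0],[20,0,0,0]],
  ],
)

```text
time_s: 9.02
tcp_pos: [0.4866, 0.4317, 0.0501]
tool_rot: [0.7, 0.097, 0.701, -0.099]
ft_force: [-0.5, 0.0, -1.2]
opening: 0.293
```

Request:
send_rows(
  deltas=[
    [[0,0,0,0],[0,0,0,0],[0,0,0,0],[-40,0,0,0],[-40,0,0,0]],
  ],
  fingers=0.5,
)

```text
time_s: 9.43
tcp_pos: [0.4875, 0.4309, 0.1348]
tool_rot: [0.7, 0.098, 0.701, -0.099]
ft_force: [1.0, 0.9, 0.3]
opening: 0.501
```

```bash
python3 - <<'E'
from h import *
st()
cams.read_camera('top');cams.read_camera('side')
for r in mask_rect('top','offcut',.033):print(r)
print(f(nets.landmark_of('side','offcut')))
print(go([.587,.085,.14],1.45))
E
```

```text
t 9.4333 tcp [0.4875 0.4309 0.1348] q [0.72 0.32 0.24 1.5  0.   1.  ] F [1.  0.9 0.3] op 0.501 a 1.292Traceback (most recent call last):
  File "<stdin>", line 4, in <module>
  File "h.py", line 29, in mask_rect
    v,u=np.nonzero(m); P=np.array([ray(cam,(a,b),ztop)[:2] for a,b in zip(u,v)],np.float32)
                                   ~~~^^^^^^^^^^^^^^^^
  File "h.py", line 12, in ray
    c=cams.camera_params(cam);P=np.array(c['pose'])
ValueError: time passes only in moves, steps and waits
```

```bash
python3 - <<'E'
import re
s=open('h.py').read()
s=s.replace("def proj(","import functools\n@functools.cache\ndef cp(c): return cams.camera_params(c)\ndef proj(",1).replace("c=cams.camera_params(cam)","c=cp(cam)")
open('h.py','w').write(s)
E
python3 - <<'E'
from h import *
st()
cams.read_camera('top');cams.read_camera('side')
for r in mask_rect('top','offcut',.033):print(r)
print(f(nets.landmark_of('side','offcut')))
print(go([.587,.085,.14],1.45))
E
```

```text
t 9.5833 tcp [0.4901 0.4332 0.141 ] q [0.72 0.31 0.25 1.5  0.   1.  ] F [0.1 0.1 0.3] op 0.5 a 1.292
(0.67, [0.42399999499320984, 0.19900000095367432], 'rect', [423.0, 199.0], [74.0, 31.0], np.float64(-0.97), 'pca', np.float64(-1.002))
(0.53, [0.28200000524520874, 0.22300000488758087], 'rect', [283.0, 222.0], [77.0, 29.0], np.float64(-1.129), 'pca', np.float64(-1.134))
(0.51, [0.48500001430511475, 0.42500001192092896], 'rect', [483.0, 427.0], [88.0, 32.0], np.float64(-0.289), 'pca', np.float64(-0.296))
(0.49, [0.5849999785423279, 0.08399999886751175], 'rect', [585.0, 84.0], [76.0, 31.0], np.float64(-0.128), 'pca', np.float64(-0.145))
(0.47, [0.38499999046325684, -0.01600000075995922], 'rect', [385.0, -14.0], [135.0, 7.0], np.float64(1.502), 'pca', np.float64(1.507))
[([0.285, 0.226, -0.004], 0.74), ([0.588, 0.085, 0.004], 0.64), ([0.49, 0.433, 0.004], 0.58), ([0.429, 0.203, 0.0], 0.5), ([0.608, -0.326, -0.004], 0.25)]
([array([  -5.9, -305.9,  190.4]), ('twist', np.float64(-0.158))], np.float64(1.292))
```

Request:
send_rows(
  deltas=[
    [[0,-27.9,18,0],[0,-27.9,18,0],[0,-27.9,18,0],[0,-27.9,18,0],[0,-27.9,18,0]],
  ],
  fingers=0.46,
)

```text
time_s: 10.2
tcp_pos: [0.536, 0.2712, 0.1332]
tool_rot: [0.7, 0.098, 0.701, -0.098]
ft_force: [-0.7, -0.1, 0.8]
opening: 0.456
```

Request:
send_rows(
  deltas=[
    [[0,-27.9,18,0],[0,-27.9,18,0],[0,-27.9,18,0],[0,-27.9,18,0],[0,-27.9,18,0]],
  ],
)

```text
time_s: 10.62
tcp_pos: [0.5842, 0.1123, 0.1334]
tool_rot: [0.7, 0.098, 0.701, -0.098]
ft_force: [0.5, 0.4, 0.3]
opening: 0.459
```

Request:
send_rows(
  deltas=[
    [[0,-27.9,18,0],[0,0,0,-0.074],[0,0,0,-0.074],[30,0,0,0],[30,0,0,0]],
  ],
)

```text
time_s: 11.03
tcp_pos: [0.595, 0.0819, 0.0744]
tool_rot: [0.706, 0.046, 0.705, -0.046]
ft_force: [-0.0, 0.1, -1.1]
opening: 0.461
```

Request:
send_rows(
  deltas=[
    [[0,0,0,0]],
  ],
)

```text
time_s: 11.12
tcp_pos: [0.5908, 0.0816, 0.0676]
tool_rot: [0.702, 0.045, 0.709, -0.047]
ft_force: [-0.4, -0.6, -1.8]
opening: 0.464
```

```bash
python3 - <<'E'
from h import *
st()
print(go([.596,.0838,.029],1.44))
E
```

```text
t 11.1167 tcp [0.5908 0.0816 0.0676] q [ 0.14  0.21 -0.02  1.35  0.    0.27] F [-0.4 -0.6 -1.8] op 0.464 a 1.44
([array([38.5,  3. ,  5.2]), ('twist', np.float64(0.0))], np.float64(1.44))
```

Request:
send_rows(
  deltas=[
    [[25,2,0,0],[19,0,0,0],[0,0,0,0],[0,0,0,0],[0,0,0,0]],
  ],
)

```text
time_s: 11.53
tcp_pos: [0.595, 0.0844, 0.032]
tool_rot: [0.706, 0.046, 0.705, -0.046]
ft_force: [-0.1, -0.0, 0.6]
opening: 0.461
```

Request:
send_rows(
  deltas=[
    [[0,0,0,0],[0,0,0,0],[0,0,0,0],[0,0,0,0],[0,0,0,0]],
  ],
  fingers=0.1,
)

```text
time_s: 11.95
tcp_pos: [0.5955, 0.0844, 0.0324]
tool_rot: [0.707, 0.046, 0.705, -0.046]
ft_force: [-0.6, -0.2, 6.8]
opening: 0.34
```

Request:
send_rows(
  deltas=[
    [[-30,0,0,0],[-30,0,0,0],[-30,0,0,0],[-15,0,0,0],[0,0,0,0]],
  ],
)

```text
time_s: 12.37
tcp_pos: [0.5963, 0.0845, 0.1407]
tool_rot: [0.708, 0.047, 0.703, -0.045]
ft_force: [0.7, -1.1, 0.7]
opening: 0.335
```

```bash
python3 - <<'E'
from h import *
st()
print(go([.49,.433,.14],1.44))
E
```

```text
t 12.3667 tcp [0.5963 0.0845 0.1407] q [ 0.14  0.19  0.1   1.47 -0.    0.27] F [ 0.7 -1.1  0.7] op 0.335 a 1.441
([array([ 3.000e-01,  3.318e+02, -1.506e+02]), ('twist', np.float64(0.001))], np.float64(1.441))
```

Request:
send_rows(
  deltas=[
    [[0,29.6,-12.8,0],[0,29.6,-12.8,0],[0,29.6,-12.8,0],[0,29.6,-12.8,0],[0,29.6,-12.8,0]],
  ],
)

```text
time_s: 12.78
tcp_pos: [0.5494, 0.2405, 0.1348]
tool_rot: [0.705, 0.046, 0.706, -0.046]
ft_force: [0.3, 0.9, 0.1]
opening: 0.343
```

Request:
send_rows(
  deltas=[
    [[0,29.6,-12.8,0],[0,29.6,-12.8,0],[0,29.6,-12.8,0],[0,29.6,-12.8,0],[0,29.6,-12.8,0]],
  ],
)

```text
time_s: 13.2
tcp_pos: [0.5051, 0.3957, 0.1348]
tool_rot: [0.705, 0.046, 0.706, -0.046]
ft_force: [0.5, -0.3, 0.1]
opening: 0.342
```

Request:
send_rows(
  deltas=[
    [[0,29.6,-12.8,0],[0,29.6,-12.8,0],[30,0,0,0],[28,0,0,0],[0,0,0,0]],
  ],
)

```text
time_s: 13.62
tcp_pos: [0.4857, 0.455, 0.0704]
tool_rot: [0.703, 0.043, 0.708, -0.048]
ft_force: [-0.8, -1.5, -0.6]
opening: 0.339
```

Request:
send_rows(
  deltas=[
    [[0,0,0,0],[0,0,0,0],[0,0,0,0],[-40,0,0,0],[-30,0,0,0]],
  ],
  fingers=0.5,
)

```text
time_s: 14.03
tcp_pos: [0.4882, 0.4557, 0.1495]
tool_rot: [0.706, 0.046, 0.706, -0.046]
ft_force: [0.8, -0.5, 2.3]
opening: 0.502
```

```bash
python3 - <<'E'
from h import *
st()
a=shot('top','a.png');b=shot('side','b.png')
o=np.vstack([cv2.resize(a[170:250,60:210],None,fx=3,fy=3),cv2.resize(b[230:340,60:210],None,fx=3,fy=3)]);cv2.imwrite('pics/c5.png',o[:,:,::-1])
print(f(nets.landmark_of('side','offcut')),f(nets.landmark_of('top','offcut')))
for n in 'knife crooked scraper'.split():
    print(n,f(nets.landmark_of('top',n))[:2],f(nets.landmark_of('top',n+'_tip'))[:2],mask_rect('top',n,.02)[:2])
E
```

```text
t 14.0333 tcp [0.4882 0.4557 0.1495] q [0.75 0.36 0.32 1.54 0.   0.88] F [ 0.8 -0.5  2.3] op 0.502 a 1.44
[([0.484, 0.433, 0.003], 0.72), ([0.48, 0.463, 0.02], 0.62), ([0.43, 0.203, 0.0], 0.6), ([0.283, 0.225, -0.001], 0.57)] [([0.483, 0.429, 0.005], 0.84), ([0.282, 0.224, -0.002], 0.75), ([0.475, 0.462, 0.02], 0.67), ([0.428, 0.2, 0.001], 0.63)]
knife [([0.519, -0.33, 0.002], 0.51)] [([0.506, -0.218, 0.015], 0.74), ([0.568, 0.15, 0.038], 0.17)] [(0.55, [0.5149999856948853, -0.30399999022483826], 'rect', [513.0, -297.0], [157.0, 29.0], np.float64(-1.462), 'pca', np.float64(-1.459))]
crooked [([0.425, -0.317, 0.002], 0.72)] [([0.427, -0.426, 0.032], 0.51), ([0.49, 0.431, -0.002], 0.46)] [(0.69, [0.4230000078678131, -0.33799999952316284], 'rect', [424.0, -350.0], [155.0, 27.0], np.float64(-1.563), 'pca', np.float64(-1.524))]
scraper [([0.606, -0.327, -0.003], 0.88), ([0.578, 0.147, 0.072], 0.4)] [([0.593, -0.221, 0.015], 0.72), ([0.476, 0.293, 0.042], 0.63)] [(0.89, [0.6000000238418579, -0.2919999957084656], 'rect', [598.0, -294.0], [152.0, 35.0], np.float64(-1.449), 'pca', np.float64(-1.415))]
```

View pics/c5.png

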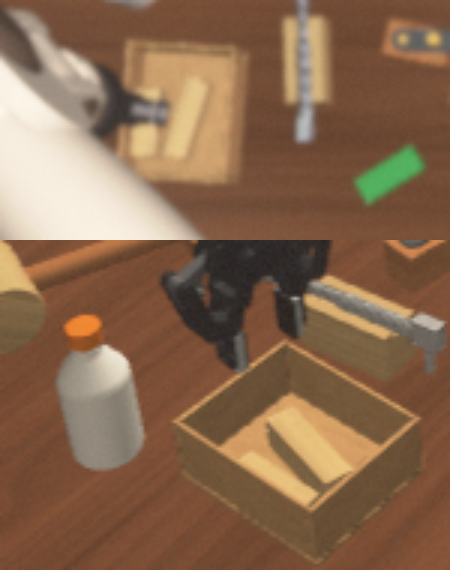

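Request:
send_rows(
  deltas=[
    [[0,-29.4,12.5,0],[0,-29.4,12.5,0],[0,-29.4,12.5,0],[0,-29.4,12.5,0],[0,-29.4,12.5,0]],
  ],
)

```text
time_s: 15.1
tcp_pos: [0.5312, 0.3012, 0.1472]
tool_rot: [0.706, 0.046, 0.706, -0.046]
ft_force: [0.2, -0.1, 0.4]
opening: 0.501
```

Request:
send_rows(
  deltas=[
    [[0,-29.4,12.5,0],[0,-29.4,12.5,0],[0,-29.4,12.5,0],[0,-29.4,12.5,0],[0,-29.4,12.5,0]],
  ],
)

```text
time_s: 15.52
tcp_pos: [0.5741, 0.1471, 0.1473]
tool_rot: [0.706, 0.046, 0.706, -0.046]
ft_force: [0.3, 0.8, 0.4]
opening: 0.502
```

Request:
send_rows(
  deltas=[
    [[0,0,0,0]],
  ],
)

```text
time_s: 15.6
tcp_pos: [0.575, 0.1441, 0.1473]
tool_rot: [0.706, 0.047, 0.705, -0.048]
ft_force: [-0.3, 0.5, -0.2]
opening: 0.498
```

```bash
python3 - <<'E'
from h import *
st()
cams.read_camera('side');cams.read_camera('top')
print(f(nets.landmark_of('side','cover_knob')),f(nets.landmark_of('top','cover_knob')))
print(go([.575,.149,.058],1.44))
E
```

```text
t 15.6 tcp [0.575  0.1441 0.1473] q [ 0.25  0.17  0.09  1.49 -0.    0.38] F [-0.3  0.5 -0.2] op 0.498 a 1.437
[([0.573, 0.151, 0.075], 0.66)] []
([array([89.2,  0.1,  1.1]), ('twist', np.float64(0.001))], np.float64(1.441))
```

Request:
send_rows(
  deltas=[
    [[30,1,0,0],[30,0,0,0],[28,0,0,0],[0,0,0,0],[0,0,0,0]],
  ],
)

```text
time_s: 16.22
tcp_pos: [0.5729, 0.1504, 0.0584]
tool_rot: [0.705, 0.045, 0.707, -0.046]
ft_force: [-0.7, 0.1, 0.4]
opening: 0.498
```

Request:
send_rows(
  deltas=[
    [[0,0,0,0],[0,0,0,0],[0,0,0,0],[0,0,0,0],[0,0,0,0]],
  ],
  fingers=0.0,
  grip_force=20,
)

```text
time_s: 16.63
tcp_pos: [0.5753, 0.1505, 0.0616]
tool_rot: [0.707, 0.047, 0.704, -0.045]
ft_force: [-0.0, 3.3, 7.1]
opening: 0.154
```

Request:
send_rows(
  deltas=[
    [[0,0,0,0],[0,0,0,0]],
  ],
)

```text
time_s: 16.8
tcp_pos: [0.5753, 0.1505, 0.0616]
tool_rot: [0.707, 0.047, 0.704, -0.045]
ft_force: [-0.2, 3.1, 6.7]
opening: 0.157
```

Request:
send_rows(
  deltas=[
    [[0,1,6.8,0],[0,2.2,6.4,0],[0,3.5,5.8,0],[0,4.4,5.3,0],[0,5.3,4.2,0]],
  ],
)

```text
time_s: 17.22
tcp_pos: [0.6067, 0.1599, 0.0617]
tool_rot: [0.707, 0.045, 0.704, -0.048]
ft_force: [6.2, -14.9, 6.7]
opening: 0.149
```

Request:
send_rows(
  deltas=[
    [[0,6.1,3.1,0],[0,6.5,1.9,0],[0,6.8,0.7,0],[0,0,0,0],[0,0,0,0]],
  ],
)

```text
time_s: 17.63
tcp_pos: [0.6154, 0.1805, 0.0617]
tool_rot: [0.708, 0.046, 0.703, -0.046]
ft_force: [7.2, -1.7, 3.1]
opening: 0.152
```

Request:
send_rows(
  deltas=[
    [[0,0,0,0],[0,0,0,0],[0,0,0,0],[-40,0,0,0],[-40,0,0,0]],
  ],
  fingers=0.5,
)

```text
time_s: 18.05
tcp_pos: [0.6107, 0.1802, 0.1374]
tool_rot: [0.703, 0.045, 0.708, -0.047]
ft_force: [1.2, 0.8, 0.5]
opening: 0.504
```

Request:
send_rows(
  deltas=[
    [[0,0,0,0]],
  ],
)

```text
time_s: 18.13
tcp_pos: [0.6148, 0.1814, 0.1476]
tool_rot: [0.709, 0.047, 0.702, -0.045]
ft_force: [0.5, -0.2, 1.2]
opening: 0.501
```

```bash
python3 - <<'E'
from h import *
st()
b=shot('side','s6.png',(160,160,320,290),3)
print(f(nets.landmark_of('side','cover_knob')),f(nets.landmark_of('side','hole')))
print(go([.425,-.3115,.15]))
E
```

```text
t 18.1333 tcp [0.6148 0.1814 0.1476] q [0.29 0.28 0.22 1.5  0.   0.42] F [ 0.5 -0.2  1.2] op 0.501 a 1.441
[([0.609, 0.181, 0.072], 0.62)] [([0.571, 0.154, 0.039], 0.77)]
([array([ -10.7, -512.5, -122.3])], np.float64(1.441))
```

View pics/s6.png

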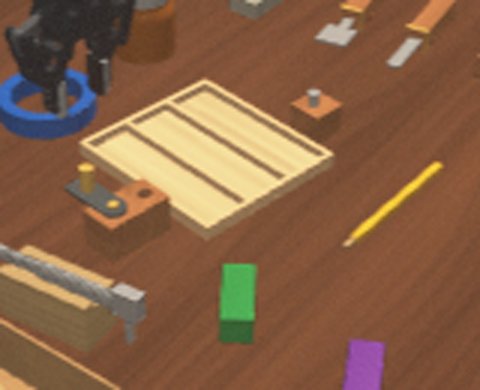

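Request:
send_rows(
  deltas=[
    [[0,-38.3,-8.7,0],[0,-38.3,-8.7,0],[0,-38.3,-8.7,0],[0,-38.3,-8.7,0],[0,-38.3,-8.7,0]],
  ],
)

```text
time_s: 18.7
tcp_pos: [0.5429, -0.0049, 0.1374]
tool_rot: [0.705, 0.046, 0.707, -0.046]
ft_force: [0.5, -0.2, 0.7]
opening: 0.497
```

Request:
send_rows(
  deltas=[
    [[0,-38.3,-8.7,0],[0,-38.3,-8.7,0],[0,-38.3,-8.7,0],[0,-38.3,-8.7,0],[0,-38.3,-8.7,0]],
  ],
)

```text
time_s: 19.12
tcp_pos: [0.4749, -0.189, 0.1377]
tool_rot: [0.705, 0.046, 0.706, -0.046]
ft_force: [1.2, 0.3, -0.5]
opening: 0.499
```

Request:
send_rows(
  deltas=[
    [[0,-38.3,-8.7,0],[0,-38.3,-8.7,0],[0,-38.3,-8.7,0],[0,-38.3,-8.7,0],[0,0,0,0.118]],
  ],
)

```text
time_s: 19.53
tcp_pos: [0.4192, -0.3397, 0.1372]
tool_rot: [0.701, 0.087, 0.703, -0.087]
ft_force: [0.4, 0.5, -0.1]
opening: 0.501
```

Request:
send_rows(
  deltas=[
    [[0,0,0,0.118],[0,0,0,0.118],[0,0,0,0.118],[0,0,0,0.118],[0,0,0,0.118]],
  ],
)

```text
time_s: 19.95
tcp_pos: [0.4216, -0.3347, 0.1374]
tool_rot: [0.644, 0.29, 0.646, -0.289]
ft_force: [-0.9, -0.3, 0.2]
opening: 0.5
```

Request:
send_rows(
  deltas=[
    [[0,0,0,0.118],[0,0,0,0.118],[0,0,0,0.118],[0,0,0,0.118],[0,0,0,0.118]],
  ],
)

```text
time_s: 20.37
tcp_pos: [0.4217, -0.3346, 0.1375]
tool_rot: [0.532, 0.465, 0.534, -0.465]
ft_force: [-0.2, 0.2, 0.5]
opening: 0.498
```

Request:
send_rows(
  deltas=[
    [[0,0,0,0.118],[20,0,0,0],[20,0,0,0],[20,0,0,0],[0,0,0,0]],
  ],
)

```text
time_s: 20.78
tcp_pos: [0.42, -0.3333, 0.0738]
tool_rot: [0.503, 0.494, 0.509, -0.494]
ft_force: [-0.6, 1.0, -0.5]
opening: 0.502
```

```bash
python3 - <<'E'
from h import *
st()
b=cams.read_camera('side');b=cams.read_camera('top')
print(f(nets.landmark_of('side','crooked'))[:2],f(nets.landmark_of('side','crooked_tip'))[:2],f(nets.landmark_of('top','crooked'))[:2],f(nets.landmark_of('top','crooked_tip'))[:1])
print(go([.4245,-.334,.024],.027))
E
```

```text
t 20.7833 tcp [ 0.42   -0.3333  0.0738] q [-0.67  0.06 -0.17  1.35  0.    0.88] F [-0.6  1.  -0.5] op 0.502 a 0.025
[([0.425, -0.315, -0.002], 0.8)] [] [([0.425, -0.314, -0.001], 0.64), ([0.591, -0.224, 0.013], 0.26)] []
([array([56.5,  1.7, -1.6]), ('twist', np.float64(-0.002))], np.float64(0.025))
```

Request:
send_rows(
  deltas=[
    [[28,2,-1,0],[24,0,0,0],[0,0,0,0],[0,0,0,0],[0,0,0,0]],
  ],
)

```text
time_s: 21.5
tcp_pos: [0.4249, -0.3346, 0.029]
tool_rot: [0.507, 0.494, 0.506, -0.494]
ft_force: [0.2, -0.1, -0.0]
opening: 0.502
```

Request:
send_rows(
  deltas=[
    [[0,0,0,0],[0,0,0,0],[0,0,0,0],[0,0,0,0],[0,0,0,0]],
  ],
  fingers=0.1,
  grip_force=45,
)

```text
time_s: 21.92
tcp_pos: [0.4252, -0.3349, 0.0295]
tool_rot: [0.507, 0.494, 0.505, -0.494]
ft_force: [-1.6, 0.4, 6.5]
opening: 0.285
```

Request:
send_rows(
  deltas=[
    [[-20,0,0,0],[-30,0,0,0],[-30,0,0,0],[-20,0,0,0],[0,0,0,0]],
  ],
)

```text
time_s: 22.33
tcp_pos: [0.4261, -0.3355, 0.1334]
tool_rot: [0.509, 0.494, 0.503, -0.493]
ft_force: [0.5, -0.3, -0.3]
opening: 0.282
```

Request:
send_rows(
  deltas=[
    [[0,0,0,-0.1215],[0,0,0,-0.1215],[0,0,0,-0.1215],[0,0,0,-0.1215],[0,0,0,-0.1215]],
  ],
)

```text
time_s: 22.75
tcp_pos: [0.4243, -0.3342, 0.1275]
tool_rot: [0.632, 0.318, 0.631, -0.318]
ft_force: [1.3, 0.3, 0.3]
opening: 0.282
```

Request:
send_rows(
  deltas=[
    [[0,0,0,-0.1215],[0,0,0,-0.1215],[0,0,0,-0.1215],[0,0,0,-0.1215],[0,0,0,-0.1215]],
  ],
)

```text
time_s: 23.17
tcp_pos: [0.4243, -0.3342, 0.1274]
tool_rot: [0.698, 0.114, 0.698, -0.115]
ft_force: [-0.4, 0.3, -1.2]
opening: 0.286
```

Request:
send_rows(
  deltas=[
    [[0,0,0,-0.1215],[0,0,0,0],[0,0,0,0]],
  ],
)

```text
time_s: 23.42
tcp_pos: [0.4243, -0.3341, 0.1274]
tool_rot: [0.703, 0.075, 0.703, -0.075]
ft_force: [0.8, -0.3, -0.7]
opening: 0.286
```

```bash
cat >> h.py <<'E'
C=np.array([.5858,.0305]);EX=np.array([.9787,-.2053]);EY=np.array([.2053,.9787])
def T(x,y): return C+EX*x/1000+EY*y/1000
E
python3 - <<'E'
from h import *
st()
a=shot('top','a.png');b=shot('side','b.png')
cv2.imwrite('pics/c7.png',np.vstack([cv2.resize(a[180:260,280:400],None,fx=3,fy=3),cv2.resize(b[100:220,240:360],None,fx=3,fy=3)])[:,:,::-1])
for y in(-53,0,53): print(y,go([*T(-9,y),.13],1.364))
print(f(nets.landmark_of('side','crooked'))[:2],f(nets.landmark_of('side','crooked_tip'))[:2])
E
```

```text
t 23.4167 tcp [ 0.4243 -0.3341  0.1274] q [-0.67  0.05 -0.08  1.44 -0.   -0.45] F [ 0.8 -0.3 -0.7] op 0.286 a 1.357
-53 ([array([ -2.6, 337.5,  71.9]), ('twist', np.float64(-0.007))], np.float64(1.357))
0 ([array([ -2.6, 390.5,  71.6]), ('twist', np.float64(-0.007))], np.float64(1.357))
53 ([array([ -2.6, 443.5,  71.2]), ('twist', np.float64(-0.007))], np.float64(1.357))
[([0.408, -0.328, 0.095], 0.78)] []
```

View pics/c7.png

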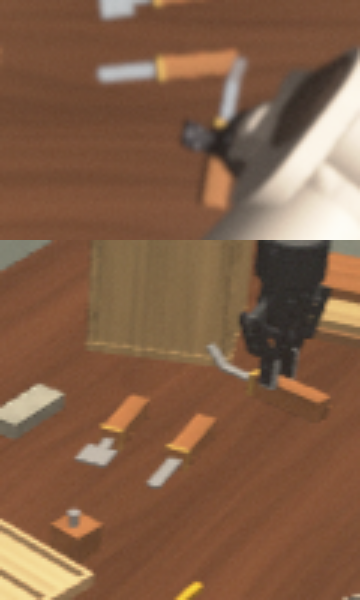

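Request:
send_rows(
  deltas=[
    [[0,37,6,0],[0,37,6,0],[0,37,6,0],[0,37,6,0],[0,37,6,0]],
  ],
)

```text
time_s: 24.03
tcp_pos: [0.4925, -0.1578, 0.1275]
tool_rot: [0.703, 0.075, 0.703, -0.075]
ft_force: [0.7, -0.8, -1.2]
opening: 0.282
```

Request:
send_rows(
  deltas=[
    [[0,37,6,0],[0,37,6,0],[0,37,6,0],[0,37,6,0],[0,37,6,0]],
  ],
)

```text
time_s: 24.45
tcp_pos: [0.5604, 0.0172, 0.1275]
tool_rot: [0.703, 0.075, 0.703, -0.075]
ft_force: [0.7, -1.3, -1.7]
opening: 0.281
```

Request:
send_rows(
  deltas=[
    [[0,37,6,0],[0,36.5,6,-0.007],[20,0,0,0],[0,0,0,0],[0,0,0,0]],
  ],
)

```text
time_s: 24.87
tcp_pos: [0.5861, 0.0846, 0.1063]
tool_rot: [0.703, 0.071, 0.704, -0.072]
ft_force: [0.1, 0.0, -1.0]
opening: 0.279
```

Request:
send_rows(
  deltas=[
    [[25,0,0,0],[25,0,0,0],[20,0,0,0],[0,0,0,0],[0,0,0,0]],
  ],
)

```text
time_s: 25.28
tcp_pos: [0.5866, 0.0836, 0.0379]
tool_rot: [0.703, 0.072, 0.704, -0.072]
ft_force: [1.1, -0.2, -0.6]
opening: 0.284
```

```bash
python3 - <<'E'
from h import *
st();print(go([*T(-9,53),.035],1.364))
E
```

```text
t 25.2833 tcp [0.5866 0.0836 0.0379] q [ 0.14  0.2  -0.08  1.28 -0.    0.35] F [ 1.1 -0.2 -0.6] op 0.284 a 1.366
([array([2.9, 0.9, 1.1]), ('twist', np.float64(0.002))], np.float64(1.366))
```

Request:
send_rows(
  deltas=[
    [[2.5,0,0,0],[0,0,0,0],[0,0,0,0]],
  ],
)

```text
time_s: 25.53
tcp_pos: [0.5876, 0.0845, 0.0362]
tool_rot: [0.704, 0.072, 0.703, -0.072]
ft_force: [1.0, 0.2, -0.8]
opening: 0.286
```

Request:
send_rows(
  deltas=[
    [[0,0,0,0],[0,0,0,0],[0,0,0,0],[-20,0,0,0],[-40,0,0,0]],
  ],
  fingers=0.4,
)

```text
time_s: 25.95
tcp_pos: [0.5844, 0.0844, 0.0907]
tool_rot: [0.701, 0.071, 0.706, -0.072]
ft_force: [1.0, 0.5, -0.1]
opening: 0.402
```

Request:
send_rows(
  deltas=[
    [[-40,0,0,0],[0,-30,0,0],[0,-36,0,0],[0,-36,0,0],[0,-36,0,0]],
  ],
  fingers=0.5,
)

```text
time_s: 26.37
tcp_pos: [0.5589, -0.0515, 0.1353]
tool_rot: [0.704, 0.071, 0.703, -0.071]
ft_force: [0.8, -0.7, 0.1]
opening: 0.5
```

Request:
send_rows(
  deltas=[
    [[0,0,0,0],[0,0,0,0]],
  ],
)

```text
time_s: 26.53
tcp_pos: [0.559, -0.0521, 0.1352]
tool_rot: [0.704, 0.073, 0.703, -0.073]
ft_force: [-0.5, 1.0, 0.5]
opening: 0.5
```

```bash
python3 - <<'E'
from h import *
st()
a=shot('top','a.png');b=shot('side','b.png')
cv2.imwrite('pics/c8.png',np.vstack([cv2.resize(a[135:235,200:320],None,fx=3,fy=3),cv2.resize(b[170:270,170:290],None,fx=3,fy=3)])[:,:,::-1])
for n in 'crooked knife scraper'.split():
    for c in('top','side'): print(n,c,f(nets.landmark_of(c,n))[:2],f(nets.landmark_of(c,n+'_tip'))[:2],end=' ')
    print(mask_rect('top',n,.02)[:1])
E
```

```text
t 26.5333 tcp [ 0.559  -0.0521  0.1352] q [-0.09  0.1  -0.01  1.46  0.    0.11] F [-0.5  1.   0.5] op 0.5 a 1.365
crooked top [([0.572, 0.09, 0.005], 0.52)] [([0.68, 0.067, 0.038], 0.86), ([0.583, 0.031, -0.002], 0.61)] crooked side [([0.572, 0.089, 0.004], 0.59), ([0.768, -0.105, 0.003], 0.46)] [([0.681, 0.067, 0.031], 0.88), ([0.469, 0.291, 0.041], 0.43)] [(0.83, [0.5830000042915344, 0.0860000029206276], 'rect', [600.0, 83.0], [153.0, 27.0], np.float64(-0.183), 'pca', np.float64(-0.196))]
knife top [([0.518, -0.329, 0.006], 0.76)] [([0.611, -0.326, -0.003], 0.65), ([0.505, -0.219, 0.012], 0.56)] knife side [([0.519, -0.332, -0.0], 0.53)] [([0.51, -0.222, 0.01], 0.77)] [(0.52, [0.5149999856948853, -0.30300000309944153], 'rect', [514.0, -296.0], [149.0, 25.0], np.float64(-1.506), 'pca', np.float64(-1.449))]
scraper top [([0.613, -0.328, -0.0], 0.86)] [([0.594, -0.226, 0.015], 0.76)] scraper side [([0.604, -0.328, -0.0], 0.65)] [([0.592, -0.221, 0.016], 0.77), ([0.509, -0.221, 0.014], 0.35)] [(0.76, [0.6000000238418579, -0.2939999997615814], 'rect', [598.0, -294.0], [152.0, 33.0], np.float64(-1.432), 'pca', np.float64(-1.408))]
```

View pics/c8.png

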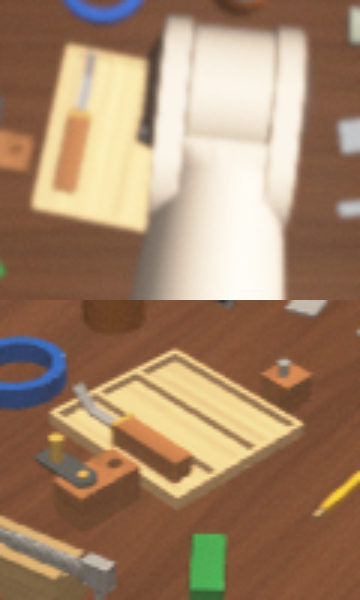

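Request:
send_rows(
  deltas=[
    [[0,-37.6,1.7,0],[0,-37.6,1.7,0],[0,-37.6,1.7,0],[0,-37.6,1.7,0],[0,-37.6,1.7,0]],
  ],
)

```text
time_s: 27.8
tcp_pos: [0.5292, -0.238, 0.135]
tool_rot: [0.704, 0.071, 0.703, -0.071]
ft_force: [1.4, 0.1, 0.7]
opening: 0.498
```

Request:
send_rows(
  deltas=[
    [[0,-37.6,1.7,0],[0,-37.6,1.7,0],[0,0,0,-0.1182],[0,0,0,-0.1182],[0,0,0,-0.1182]],
  ],
)

```text
time_s: 28.22
tcp_pos: [0.5175, -0.3117, 0.1345]
tool_rot: [0.705, -0.055, 0.705, 0.055]
ft_force: [0.3, -0.1, -0.4]
opening: 0.5
```

Request:
send_rows(
  deltas=[
    [[0,0,0,-0.1182],[0,0,0,-0.1182],[0,0,0,-0.1182],[0,0,0,-0.1182],[0,0,0,-0.1182]],
  ],
)

```text
time_s: 28.63
tcp_pos: [0.5179, -0.3108, 0.1347]
tool_rot: [0.658, -0.259, 0.658, 0.259]
ft_force: [0.1, 0.4, -0.2]
opening: 0.501
```

Request:
send_rows(
  deltas=[
    [[0,0,0,-0.1182],[0,0,0,-0.1182],[0,0,0,-0.1182],[0,0,0,-0.1182],[0,0,0,-0.1182]],
  ],
)

```text
time_s: 29.05
tcp_pos: [0.5179, -0.3108, 0.1348]
tool_rot: [0.554, -0.439, 0.554, 0.439]
ft_force: [0.2, 0.3, -0.2]
opening: 0.497
```

Request:
send_rows(
  deltas=[
    [[0,0,0,-0.1182],[0,0,0,-0.1182],[0,0,0,-0.1182],[30,0,0,0],[30,0,0,0]],
  ],
)

```text
time_s: 29.47
tcp_pos: [0.5191, -0.3115, 0.076]
tool_rot: [-0.47, 0.53, -0.469, -0.527]
ft_force: [0.8, 0.1, -0.6]
opening: 0.499
```

Request:
send_rows(
  deltas=[
    [[0,0,0,0],[0,0,0,0],[0,0,0,0]],
  ],
)

```text
time_s: 29.72
tcp_pos: [0.5183, -0.311, 0.0763]
tool_rot: [-0.47, 0.529, -0.47, -0.528]
ft_force: [-0.5, -0.7, 0.3]
opening: 0.492
```

```bash
python3 - <<'E'
from h import *
st();print(go([.517,-.312,.029],3.256))
cams.read_camera('side');print(f(nets.landmark_of('side','knife'))[:2],f(nets.landmark_of('side','knife_tip'))[:2])
E
```

```text
t 29.7167 tcp [ 0.5183 -0.311   0.0763] q [-0.54  0.21  0.    1.36 -0.   -2.23] F [-0.5 -0.7  0.3] op 0.492 a -3.024
([array([47.3,  1.5, -0.8]), ('twist', np.float64(0.003))], np.float64(-3.024))
[([0.52, -0.33, 0.0], 0.72)] [([0.514, -0.223, 0.011], 0.76)]
```

Request:
send_rows(
  deltas=[
    [[25,1,0,0],[22,0,0,0],[0,0,0,0],[0,0,0,0],[0,0,0,0]],
  ],
)

```text
time_s: 30.28
tcp_pos: [0.5177, -0.3112, 0.0296]
tool_rot: [-0.47, 0.529, -0.47, -0.528]
ft_force: [0.6, -0.5, 0.3]
opening: 0.501
```

Request:
send_rows(
  deltas=[
    [[0,0,0,0],[0,0,0,0],[0,0,0,0],[0,0,0,0],[0,0,0,0]],
  ],
  fingers=0.1,
)

```text
time_s: 30.7
tcp_pos: [0.5179, -0.3114, 0.0299]
tool_rot: [-0.47, 0.53, -0.47, -0.527]
ft_force: [-0.3, 0.2, 6.1]
opening: 0.28
```

Request:
send_rows(
  deltas=[
    [[-20,0,0,0],[-30,0,0,0],[-30,0,0,0],[-20,0,0,0],[0,0,0,0.1184]],
  ],
)

```text
time_s: 31.12
tcp_pos: [0.5188, -0.3119, 0.1342]
tool_rot: [-0.5, 0.503, -0.499, -0.497]
ft_force: [0.0, -1.4, -0.3]
opening: 0.284
```

Request:
send_rows(
  deltas=[
    [[0,0,0,0.1184],[0,0,0,0.1184],[0,0,0,0.1184],[0,0,0,0.1184],[0,0,0,0.1184]],
  ],
)

```text
time_s: 31.53
tcp_pos: [0.5172, -0.3109, 0.1287]
tool_rot: [0.625, -0.331, 0.625, 0.33]
ft_force: [1.0, 0.1, -1.4]
opening: 0.278
```

Request:
send_rows(
  deltas=[
    [[0,0,0,0.1184],[0,0,0,0.1184],[0,0,0,0.1184],[0,0,0,0.1184],[0,0,0,0.1184]],
  ],
)

```text
time_s: 31.95
tcp_pos: [0.5172, -0.3109, 0.1287]
tool_rot: [0.695, -0.134, 0.694, 0.133]
ft_force: [-0.2, -0.1, -1.3]
opening: 0.283
```

Request:
send_rows(
  deltas=[
    [[0,0,0,0.1184],[0,0,0,0.1184],[0,0,0,0.1184],[0,0,0,0.1184],[0,0,0,0.1184]],
  ],
)

```text
time_s: 32.37
tcp_pos: [0.5172, -0.3109, 0.1287]
tool_rot: [0.704, 0.075, 0.703, -0.075]
ft_force: [0.4, -0.4, -0.8]
opening: 0.282
```

Request:
send_rows(
  deltas=[
    [[0,0,0,0],[0,0,0,0]],
  ],
)

```text
time_s: 32.53
tcp_pos: [0.5171, -0.3109, 0.1284]
tool_rot: [0.704, 0.071, 0.703, -0.072]
ft_force: [0.1, 0.2, -1.2]
opening: 0.28
```

```bash
python3 - <<'E'
from h import *
st();print(go([*T(-9,0),.036],1.364))
cams.read_camera('side');print(f(nets.landmark_of('side','knife'))[:2],f(nets.landmark_of('side','knife_tip'))[:2])
E
```

```text
t 32.5333 tcp [ 0.5171 -0.3109  0.1284] q [-0.54  0.2   0.09  1.46 -0.   -0.34] F [ 0.1  0.2 -1.2] op 0.28 a 1.369
([array([ 92.3, 348.3, -10.4]), ('twist', np.float64(0.005))], np.float64(1.369))
[([0.499, -0.308, 0.099], 0.81), ([0.574, 0.087, 0.004], 0.74)] [([0.61, -0.33, 0.112], 0.7)]
```

Request:
send_rows(
  deltas=[
    [[0,34.8,-1,0],[0,34.8,-1,0],[0,34.8,-1,0],[0,34.8,-1,0],[0,34.8,-1,0]],
  ],
)

```text
time_s: 33.1
tcp_pos: [0.5476, -0.138, 0.128]
tool_rot: [0.704, 0.072, 0.703, -0.072]
ft_force: [0.9, 0.2, -1.1]
opening: 0.275
```

Request:
send_rows(
  deltas=[
    [[0,34.8,-1,0],[0,34.8,-1,0],[0,34.8,-1,0],[0,34.8,-1,0],[0,34.8,-1,0.005]],
  ],
)

```text
time_s: 33.52
tcp_pos: [0.5784, 0.0336, 0.1281]
tool_rot: [0.703, 0.074, 0.703, -0.074]
ft_force: [1.0, -0.3, -1.0]
opening: 0.285
```

Request:
send_rows(
  deltas=[
    [[0,0,0,0],[30,0,0,0],[30,0,0,0],[25,0,0,0],[0,0,0,0]],
  ],
)

```text
time_s: 33.93
tcp_pos: [0.5753, 0.0317, 0.0375]
tool_rot: [0.701, 0.073, 0.706, -0.074]
ft_force: [-1.6, -0.1, -1.8]
opening: 0.283
```

Request:
send_rows(
  deltas=[
    [[7,0,0,0],[0,0,0,0],[0,0,0,0]],
  ],
)

```text
time_s: 34.18
tcp_pos: [0.5791, 0.0317, 0.0374]
tool_rot: [0.704, 0.074, 0.702, -0.074]
ft_force: [0.6, -0.0, -1.4]
opening: 0.284
```

```bash
python3 - <<'E'
from h import *
st();print(go([*T(-9,0),.035],1.364))
E
```

```text
t 34.1833 tcp [0.5791 0.0317 0.0374] q [ 0.05  0.17 -0.12  1.28 -0.    0.27] F [ 0.6 -0.  -1.4] op 0.284 a 1.36
([array([ 2.4,  0.1, -2.2]), ('twist', np.float64(-0.004))], np.float64(1.36))
```

Request:
send_rows(
  deltas=[
    [[2,0,0,0],[0,0,0,0],[0,0,0,0]],
  ],
)

```text
time_s: 34.43
tcp_pos: [0.5791, 0.0319, 0.035]
tool_rot: [0.704, 0.075, 0.702, -0.074]
ft_force: [0.7, -0.6, 2.1]
opening: 0.279
```

Request:
send_rows(
  deltas=[
    [[0,0,0,0],[0,0,0,0],[0,0,0,0],[-20,0,0,0],[-40,0,0,0]],
  ],
  fingers=0.4,
)

```text
time_s: 34.85
tcp_pos: [0.5755, 0.0317, 0.0895]
tool_rot: [0.7, 0.074, 0.706, -0.075]
ft_force: [0.9, 0.0, 0.3]
opening: 0.401
```

Request:
send_rows(
  deltas=[
    [[-40,0,0,0],[0,-32.8,9.8,0],[0,-32.8,9.8,0],[0,-32.8,9.8,0],[0,-32.8,9.8,0]],
  ],
  fingers=0.5,
)

```text
time_s: 35.27
tcp_pos: [0.5891, -0.1059, 0.1341]
tool_rot: [0.703, 0.074, 0.703, -0.074]
ft_force: [0.2, 0.0, -0.1]
opening: 0.503
```

Request:
send_rows(
  deltas=[
    [[0,-32.8,9.8,0],[0,-32.8,9.8,0],[0,-32.8,9.8,0],[0,-32.8,9.8,0],[0,-32.8,9.8,0]],
  ],
)

```text
time_s: 35.68
tcp_pos: [0.6025, -0.2769, 0.1337]
tool_rot: [0.703, 0.074, 0.703, -0.074]
ft_force: [0.0, 0.9, -0.6]
opening: 0.5
```

Request:
send_rows(
  deltas=[
    [[0,-32.8,9.8,0],[0,0,0,-0.1202],[0,0,0,-0.1202],[0,0,0,-0.1202],[0,0,0,-0.1202]],
  ],
)

```text
time_s: 36.1
tcp_pos: [0.6052, -0.3097, 0.1333]
tool_rot: [0.7, -0.097, 0.701, 0.097]
ft_force: [0.2, -0.5, 0.7]
opening: 0.5
```

Request:
send_rows(
  deltas=[
    [[0,0,0,-0.1202],[0,0,0,-0.1202],[0,0,0,-0.1202],[0,0,0,-0.1202],[0,0,0,-0.1202]],
  ],
)

```text
time_s: 36.52
tcp_pos: [0.6054, -0.3093, 0.1336]
tool_rot: [0.64, -0.3, 0.64, 0.3]
ft_force: [-0.1, 0.4, -0.3]
opening: 0.497
```

Request:
send_rows(
  deltas=[
    [[0,0,0,-0.1202],[0,0,0,-0.1202],[0,0,0,-0.1202],[0,0,0,-0.1202],[0,0,0,-0.1202]],
  ],
)

```text
time_s: 36.93
tcp_pos: [0.6054, -0.3093, 0.1335]
tool_rot: [0.523, -0.476, 0.523, 0.476]
ft_force: [-0.7, 0.8, 0.2]
opening: 0.502
```

Request:
send_rows(
  deltas=[
    [[0,0,0,-0.1202],[0,0,0,-0.1202],[30,0,0,0],[0,0,0,0],[0,0,0,0]],
  ],
)

```text
time_s: 37.35
tcp_pos: [0.6044, -0.3088, 0.1021]
tool_rot: [0.463, -0.533, 0.464, 0.535]
ft_force: [0.1, 0.3, -0.6]
opening: 0.498
```

```bash
python3 - <<'E'
from h import *
st();print(go([.6055,-.309,.029],3.285))
cams.read_camera('side');cams.read_camera('top')
for c in('top','side'):print([f(nets.landmark_of(c,n))[:2] for n in('scraper','scraper_tip','knife','knife_tip','crooked')])
E
```

```text
t 37.35 tcp [ 0.6044 -0.3088  0.1021] q [-0.47  0.39  0.28  1.46 -0.   -2.18] F [ 0.1  0.3 -0.6] op 0.498 a -3.001
([array([73.1, -1.3, -0.5]), ('twist', np.float64(-0.003))], np.float64(-3.001))
[[([0.61, -0.327, -0.001], 0.54), ([0.477, 0.295, 0.038], 0.46)], [([0.594, -0.225, 0.014], 0.67), ([0.616, 0.18, 0.072], 0.52)], [([0.564, 0.036, 0.007], 0.67), ([0.585, 0.033, -0.0], 0.48)], [([0.669, 0.014, 0.016], 0.57), ([0.569, 0.149, 0.038], 0.25)], [([0.573, 0.09, 0.003], 0.85)]]
[[([0.606, -0.324, -0.005], 0.74)], [([0.592, -0.223, 0.013], 0.63)], [([0.672, 0.012, 0.016], 0.19)], [([0.671, 0.008, 0.014], 0.81)], [([0.573, 0.089, 0.003], 0.94)]]
```

Request:
send_rows(
  deltas=[
    [[25,-1,0,0],[25,0,0,0],[23,0,0,0],[0,0,0,0],[0,0,0,0]],
  ],
)

```text
time_s: 38.37
tcp_pos: [0.6056, -0.3088, 0.0299]
tool_rot: [0.463, -0.533, 0.464, 0.535]
ft_force: [0.7, -0.2, 1.0]
opening: 0.496
```

Request:
send_rows(
  deltas=[
    [[0,0,0,0],[0,0,0,0],[0,0,0,0],[0,0,0,0],[0,0,0,0]],
  ],
  fingers=0.1,
)

```text
time_s: 38.78
tcp_pos: [0.6073, -0.3097, 0.033]
tool_rot: [-0.464, 0.535, -0.463, -0.533]
ft_force: [-2.2, 1.1, 7.1]
opening: 0.264
```

Request:
send_rows(
  deltas=[
    [[-20,0,0,0],[-30,0,0,0],[-30,0,0,0],[-20,0,0,0],[0,0,0,0.12]],
  ],
)

```text
time_s: 39.2
tcp_pos: [0.6083, -0.3101, 0.1375]
tool_rot: [-0.495, 0.509, -0.493, -0.503]
ft_force: [1.1, -0.7, -0.4]
opening: 0.256
```

Request:
send_rows(
  deltas=[
    [[0,0,0,0.12],[0,0,0,0.12],[0,0,0,0.12],[0,0,0,0.12],[0,0,0,0.12]],
  ],
)

```text
time_s: 39.62
tcp_pos: [0.6067, -0.3093, 0.1315]
tool_rot: [0.623, -0.335, 0.623, 0.334]
ft_force: [1.1, -0.3, -0.8]
opening: 0.255
```

Request:
send_rows(
  deltas=[
    [[0,0,0,0.12],[0,0,0,0.12],[0,0,0,0.12],[0,0,0,0.12],[0,0,0,0.12]],
  ],
)

```text
time_s: 40.03
tcp_pos: [0.6067, -0.3093, 0.1315]
tool_rot: [0.694, -0.136, 0.694, 0.136]
ft_force: [-0.3, 0.3, -1.0]
opening: 0.262
```

Request:
send_rows(
  deltas=[
    [[0,0,0,0.12],[0,0,0,0.12],[0,0,0,0.12],[0,0,0,0.12],[0,0,0,0.12]],
  ],
)

```text
time_s: 40.45
tcp_pos: [0.6067, -0.3093, 0.1315]
tool_rot: [0.703, 0.075, 0.703, -0.075]
ft_force: [-0.3, -0.4, -0.5]
opening: 0.262
```

Request:
send_rows(
  deltas=[
    [[0,0,0,0],[0,0,0,0]],
  ],
)

```text
time_s: 40.62
tcp_pos: [0.6066, -0.3093, 0.1313]
tool_rot: [0.704, 0.072, 0.703, -0.072]
ft_force: [0.0, 0.1, -0.3]
opening: 0.256
```

```bash
python3 - <<'E'
from h import *
st();print(go([*T(-9,-55),.036],1.364))
cams.read_camera('side');print(f(nets.landmark_of('side','scraper'))[:2],f(nets.landmark_of('side','scraper_tip'))[:2])
E
```

```text
t 40.6167 tcp [ 0.6066 -0.3093  0.1313] q [-0.47  0.39  0.33  1.51  0.   -0.27] F [ 0.   0.1 -0.3] op 0.256 a 1.367
([array([ 95.2, 273.6, -98.5]), ('twist', np.float64(0.003))], np.float64(1.367))
[([0.594, -0.308, 0.098], 0.78)] [([0.696, -0.328, 0.112], 0.67)]
```

Request:
send_rows(
  deltas=[
    [[0,30.4,-10.9,0],[0,30.4,-10.9,0],[0,30.4,-10.9,0],[0,30.4,-10.9,0],[0,30.4,-10.9,0]],
  ],
)

```text
time_s: 41.18
tcp_pos: [0.5841, -0.148, 0.1309]
tool_rot: [0.703, 0.073, 0.703, -0.073]
ft_force: [1.4, -0.3, -0.5]
opening: 0.258
```

Request:
send_rows(
  deltas=[
    [[0,30.4,-10.9,0],[0,30.4,-10.9,0],[0,30.4,-10.9,0],[0,30.4,-10.9,0],[0,0,0,0.003]],
  ],
)

```text
time_s: 41.6
tcp_pos: [0.5662, -0.0168, 0.1313]
tool_rot: [0.703, 0.073, 0.703, -0.072]
ft_force: [-0.7, 0.2, -0.6]
opening: 0.26
```

Request:
send_rows(
  deltas=[
    [[30,0,0,0],[30,0,0,0],[27,0,0,0],[0,0,0,0],[0,0,0,0]],
  ],
)

```text
time_s: 42.02
tcp_pos: [0.5661, -0.0214, 0.0433]
tool_rot: [0.702, 0.074, 0.704, -0.074]
ft_force: [-0.2, 0.0, 0.2]
opening: 0.263
```

Request:
send_rows(
  deltas=[
    [[4,0,0,0],[0,0,0,0],[0,0,0,0]],
  ],
)

```text
time_s: 42.27
tcp_pos: [0.5675, -0.0215, 0.0411]
tool_rot: [0.704, 0.074, 0.703, -0.074]
ft_force: [-0.5, -0.3, -0.5]
opening: 0.258
```

```bash
python3 - <<'E'
from h import *
st();print(go([*T(-9,-55),.037],1.364))
E
```

```text
t 42.2667 tcp [ 0.5675 -0.0215  0.0411] q [-0.04  0.14 -0.15  1.28 -0.    0.17] F [-0.5 -0.3 -0.5] op 0.258 a 1.36
([array([ 4.1, -0.4, -1.8]), ('twist', np.float64(-0.004))], np.float64(1.36))
```

Request:
send_rows(
  deltas=[
    [[3.5,0,0,0],[0,0,0,0],[0,0,0,0]],
  ],
)

```text
time_s: 42.52
tcp_pos: [0.5679, -0.0215, 0.0377]
tool_rot: [0.704, 0.074, 0.702, -0.074]
ft_force: [0.4, -0.7, 5.3]
opening: 0.261
```

Request:
send_rows(
  deltas=[
    [[0,0,0,0],[0,0,0,0],[0,0,0,0],[-20,0,0,0],[-40,0,0,0]],
  ],
  fingers=0.38,
)

```text
time_s: 42.93
tcp_pos: [0.5641, -0.0212, 0.092]
tool_rot: [0.7, 0.074, 0.706, -0.075]
ft_force: [0.3, 0.1, 0.2]
opening: 0.381
```

Request:
send_rows(
  deltas=[
    [[-40,0,0,0],[-20,31.9,-17.5,0],[0,31.9,-17.5,0],[0,31.9,-17.5,0],[0,31.9,-17.5,0]],
  ],
)

```text
time_s: 43.35
tcp_pos: [0.5247, 0.1193, 0.1568]
tool_rot: [0.703, 0.075, 0.703, -0.075]
ft_force: [0.9, 0.6, -0.2]
opening: 0.38
```

Request:
send_rows(
  deltas=[
    [[0,31.9,-17.5,0],[0,31.9,-17.5,0],[0,31.9,-17.5,0],[0,31.9,-17.5,0],[0,31.9,-17.5,0]],
  ],
)

```text
time_s: 43.77
tcp_pos: [0.472, 0.294, 0.1563]
tool_rot: [0.703, 0.074, 0.703, -0.074]
ft_force: [0.7, -0.4, 0.2]
opening: 0.38
```

Request:
send_rows(
  deltas=[
    [[0,0,0,0],[0,0,0,0]],
  ],
)

```text
time_s: 43.93
tcp_pos: [0.4721, 0.294, 0.156]
tool_rot: [0.703, 0.073, 0.703, -0.073]
ft_force: [1.0, 0.2, -0.8]
opening: 0.381
```

```bash
python3 - <<'E'
from h import *
st()
a=shot('top','a.png');b=shot('side','b.png')
cv2.imwrite('pics/c9.png',np.vstack([cv2.resize(a[135:235,140:300],None,fx=3,fy=3),cv2.resize(b[170:270,130:290],None,fx=3,fy=3)])[:,:,::-1])
for c in('top','side'):
  for n in 'crooked knife scraper crooked_tip knife_tip scraper_tip spring hook_tip loop_tab loop hole post_top'.split(): print(c,n,f(nets.landmark_of(c,n))[:2])
print(mask_rect('top','spring',.055)[:1])
E
```

```text
t 43.9333 tcp [0.4721 0.294  0.156 ] q [ 0.56  0.09  0.01  1.5  -0.    0.76] F [ 1.   0.2 -0.8] op 0.381 a 1.364
top crooked [([0.576, 0.091, 0.006], 0.87)]
top knife [([0.562, 0.036, 0.01], 0.81)]
top scraper [([0.554, -0.021, 0.003], 0.79)]
top crooked_tip [([0.682, 0.066, 0.04], 0.54)]
top knife_tip [([0.666, 0.013, 0.018], 0.76)]
top scraper_tip [([0.656, -0.047, 0.016], 0.77), ([0.563, 0.036, 0.009], 0.35)]
top spring [([0.474, 0.291, 0.041], 0.79), ([0.521, -0.077, 0.052], 0.68)]
top hook_tip []
top loop_tab [([0.632, 0.3, 0.056], 0.48)]
top loop [([0.667, 0.302, 0.04], 0.5), ([0.522, -0.077, 0.05], 0.18)]
top hole [([0.568, 0.151, 0.038], 0.57)]
top post_top [([0.519, -0.074, 0.053], 0.71)]
side crooked [([0.572, 0.09, 0.003], 0.72), ([0.385, -0.019, 0.002], 0.58)]
side knife []
side scraper [([0.556, -0.022, 0.002], 0.85)]
side crooked_tip [([0.631, 0.3, 0.054], 0.65)]
side knife_tip [([0.668, 0.012, 0.016], 0.76)]
side scraper_tip [([0.657, -0.042, 0.02], 0.59), ([0.481, 0.464, 0.018], 0.4)]
side spring [([0.472, 0.293, 0.039], 0.95), ([0.387, -0.022, 0.004], 0.25)]
side hook_tip [([0.473, 0.292, 0.009], 0.72), ([0.766, -0.111, 0.006], 0.7)]
side loop_tab []
side loop [([0.666, 0.302, 0.034], 0.61), ([0.488, 0.434, 0.002], 0.17)]
side hole [([0.57, 0.155, 0.036], 0.6)]
side post_top [([0.522, -0.074, 0.048], 0.88)]
[(0.81, [0.5789999961853027, 0.29600000381469727], 'rect', [579.0, 298.0], [188.0, 27.0], np.float64(-0.013), 'pca', np.float64(0.034))]
```

View pics/c9.png

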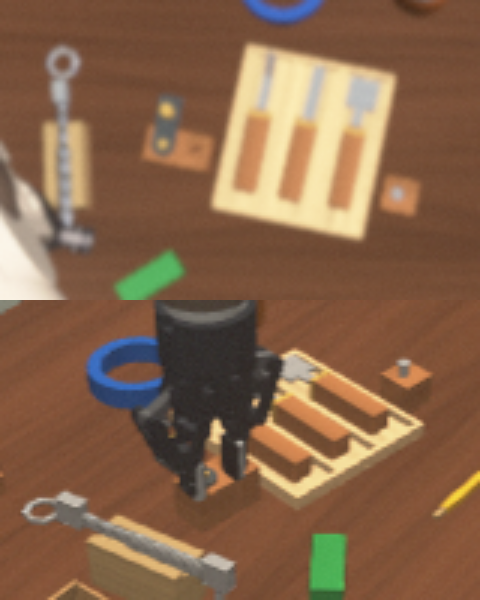

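Request:
send_rows(
  deltas=[
    [[0,7.8,30.9,0],[0,7.8,30.9,0],[0,7.8,30.9,0],[0,7.8,30.9,0],[0,7.8,30.9,0]],
  ],
)

```text
time_s: 45.7
tcp_pos: [0.6335, 0.2982, 0.1562]
tool_rot: [0.703, 0.074, 0.703, -0.074]
ft_force: [-0.1, -0.1, 0.9]
opening: 0.378
```

Request:
send_rows(
  deltas=[
    [[0,0,0,-0.086],[0,0,0,-0.086],[30,0,0,-0.085],[30,0,0,0],[0,0,0,0]],
  ],
)

```text
time_s: 46.12
tcp_pos: [0.6298, 0.2971, 0.0894]
tool_rot: [0.704, -0.018, 0.71, 0.015]
ft_force: [-1.2, -0.4, -1.5]
opening: 0.376
```

Request:
send_rows(
  deltas=[
    [[0,0,0,0],[0,0,0,0]],
  ],
)

```text
time_s: 46.28
tcp_pos: [0.6325, 0.2984, 0.098]
tool_rot: [0.707, -0.016, 0.706, 0.016]
ft_force: [-0.8, 0.4, 1.0]
opening: 0.379
```

```bash
python3 - <<'E'
from h import *
st()
b=shot('side','s10.png',(110,200,240,310),4)
for n in 'spring hook_tip loop_tab loop'.split(): print(n,f(nets.landmark_of('side',n))[:2])
print(go([.631,.3004,.052],1.621))
E
```

```text
t 46.2833 tcp [0.6325 0.2984 0.098 ] q [ 0.44  0.44  0.33  1.46 -0.    0.4 ] F [-0.8  0.4  1. ] op 0.379 a 1.617
spring []
hook_tip [([0.472, 0.294, 0.011], 0.7), ([0.681, 0.064, 0.034], 0.16)]
loop_tab [([0.629, 0.301, 0.054], 0.69)]
loop [([0.667, 0.302, 0.037], 0.67)]
([array([46. ,  1.9, -1.7]), ('twist', np.float64(-0.004))], np.float64(1.617))
```

View pics/s10.png

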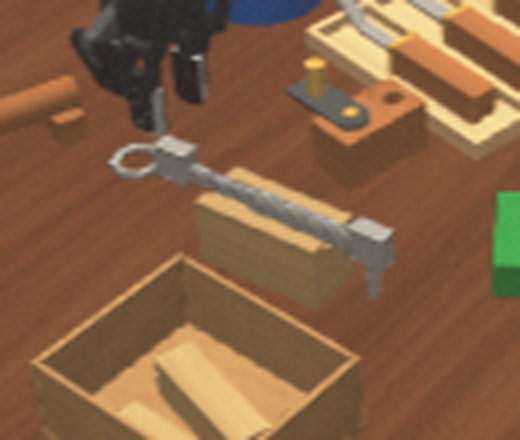

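Request:
send_rows(
  deltas=[
    [[24,1.9,-1.7,0],[22,0,0,0],[0,0,0,0],[0,0,0,0],[0,0,0,0]],
  ],
)

```text
time_s: 46.95
tcp_pos: [0.6309, 0.3003, 0.0519]
tool_rot: [0.707, -0.016, 0.706, 0.017]
ft_force: [0.3, -0.5, 0.6]
opening: 0.382
```

Request:
send_rows(
  deltas=[
    [[0,0,0,0],[0,0,0,0],[0,0,0,0]],
  ],
  fingers=0.23,
)

```text
time_s: 47.2
tcp_pos: [0.6309, 0.3003, 0.0515]
tool_rot: [0.707, -0.016, 0.706, 0.017]
ft_force: [0.4, 0.0, 0.1]
opening: 0.228
```

Request:
send_rows(
  deltas=[
    [[0,0,0,0],[0,0,0,0],[0,0,0,0]],
  ],
  fingers=0.1,
  grip_force=30,
)

```text
time_s: 47.45
tcp_pos: [0.6307, 0.3002, 0.0509]
tool_rot: [0.707, -0.016, 0.707, 0.016]
ft_force: [1.2, 0.4, 3.1]
opening: 0.151
```

```bash
python3 - <<'E'
from h import *
st()
cams.read_camera('side');cams.read_camera('top')
for c in('side','top'):
  for n in 'spring hook_tip loop'.split(): print(n,f(nets.landmark_of(c,n))[:2])
E
```

```text
t 47.45 tcp [0.6307 0.3002 0.0509] q [ 0.44  0.45  0.25  1.37 -0.    0.4 ] F [1.2 0.4 3.1] op 0.151 a 1.617
spring [([0.473, 0.291, 0.043], 0.65)]
hook_tip [([0.474, 0.294, 0.013], 0.73), ([0.656, -0.041, 0.023], 0.66)]
loop [([0.666, 0.303, 0.036], 0.64)]
spring []
hook_tip [([0.49, 0.434, -0.003], 0.59)]
loop [([0.484, 0.428, 0.006], 0.35)]
```

Request:
send_rows(
  deltas=[
    [[0,0,0,0],[0,0,0,0],[0,0,0,0]],
  ],
  grip_force=110,
)

```text
time_s: 48.1
tcp_pos: [0.6307, 0.3002, 0.0508]
tool_rot: [0.707, -0.016, 0.707, 0.016]
ft_force: [2.6, 0.2, 6.5]
opening: 0.143
```

Request:
send_rows(
  deltas=[
    [[-10,0,0,0],[-20,0,0,0],[-30,0,0,0],[-25,0,0,0],[-15,0,0,0]],
  ],
)

```text
time_s: 48.52
tcp_pos: [0.6303, 0.3002, 0.1533]
tool_rot: [0.707, -0.016, 0.707, 0.017]
ft_force: [1.5, 0.9, -0.3]
opening: 0.138
```

Request:
send_rows(
  deltas=[
    [[0,-29.9,-10.7,0],[0,-29.9,-10.7,0],[0,-29.9,-10.7,0],[0,-29.9,-10.7,0],[0,-29.9,-10.7,0]],
  ],
)

```text
time_s: 48.93
tcp_pos: [0.5825, 0.147, 0.1499]
tool_rot: [0.706, -0.017, 0.708, 0.016]
ft_force: [0.4, 0.2, -1.1]
opening: 0.136
```

Request:
send_rows(
  deltas=[
    [[0,-29.9,-10.7,0],[0,-29.9,-10.7,0],[0,-29.9,-10.7,0],[0,-29.9,-10.7,0],[0,-29.9,-10.7,0]],
  ],
)

```text
time_s: 49.35
tcp_pos: [0.536, -0.0047, 0.1501]
tool_rot: [0.706, -0.016, 0.707, 0.017]
ft_force: [-0.4, -0.3, -1.3]
opening: 0.137
```

Request:
send_rows(
  deltas=[
    [[0,0,0,0.1],[0,0,0,0.1],[0,0,0,0.1],[0,0,0,0.1],[0,0,0,0.1]],
  ],
)

```text
time_s: 49.77
tcp_pos: [0.5366, -0.0036, 0.1501]
tool_rot: [0.688, 0.161, 0.689, -0.161]
ft_force: [-0.6, 0.1, -0.7]
opening: 0.146
```

Request:
send_rows(
  deltas=[
    [[0,0,0,0.1],[0,0,0,0.1],[0,0,0,0.1],[0,0,0,0.1],[0,0,0,0.1]],
  ],
)

```text
time_s: 50.18
tcp_pos: [0.5366, -0.0035, 0.1501]
tool_rot: [0.627, 0.326, 0.628, -0.326]
ft_force: [0.1, -0.2, -1.8]
opening: 0.14
```

Request:
send_rows(
  deltas=[
    [[0,0,0,0.1],[0,0,0,0.1],[0,0,0,0.1],[0,0,0,0.1],[0,0,0,0.1]],
  ],
)

```text
time_s: 50.6
tcp_pos: [0.5366, -0.0035, 0.1501]
tool_rot: [0.527, 0.471, 0.528, -0.472]
ft_force: [-0.7, 0.1, -0.7]
opening: 0.14
```

Request:
send_rows(
  deltas=[
    [[0,0,0,0.1],[0,0,0,0.1],[0,0,0,0.1],[0,0,0,0.024],[0,0,0,0]],
  ],
)

```text
time_s: 51.02
tcp_pos: [0.5369, -0.0035, 0.1501]
tool_rot: [-0.446, -0.548, -0.446, 0.549]
ft_force: [-0.4, 0.1, -0.9]
opening: 0.139
```

Request:
send_rows(
  deltas=[
    [[0,0,0,0],[0,0,0,0],[0,0,0,0]],
  ],
)

```text
time_s: 51.27
tcp_pos: [0.5372, -0.0035, 0.1503]
tool_rot: [-0.446, -0.549, -0.446, 0.549]
ft_force: [0.2, -0.4, -0.1]
opening: 0.14
```

```bash
python3 - <<'E'
from h import *
st();print(go([*T(-40,-43),.15],-.207))
a=shot('top','a.png');b=shot('side','b.png')
cv2.imwrite('pics/c11.png',np.vstack([cv2.resize(a[140:220,190:310],None,fx=4,fy=4)[:280],cv2.resize(b[150:255,160:280],None,fx=4,fy=4)])[:600,:,::-1][:, :])
for c in('side','top'):
  for n in 'spring hook_tip loop_tab loop hole post_top'.split(): print(c,n,f(nets.landmark_of(c,n))[:2])
E
```

```text
t 51.2667 tcp [ 0.5372 -0.0035  0.1503] q [-0.01  0.04 -0.04  1.49  0.    1.77] F [ 0.2 -0.4 -0.1] op 0.14 a -0.205
([array([ 0.3,  0.6, -0.3]), ('twist', np.float64(0.002))], np.float64(-0.205))
side spring [([0.566, 0.149, 0.139], 0.91)]
side hook_tip [([0.568, 0.151, 0.108], 0.63), ([0.479, 0.463, 0.018], 0.23)]
side loop_tab [([0.538, -0.005, 0.152], 0.62)]
side loop [([0.53, -0.036, 0.134], 0.65), ([0.566, 0.154, 0.039], 0.24)]
side hole [([0.569, 0.148, 0.04], 0.93), ([0.528, -0.038, 0.134], 0.54)]
side post_top [([0.521, -0.074, 0.051], 0.58)]
top spring []
top hook_tip []
top loop_tab []
top loop []
top hole [([0.573, 0.151, 0.039], 0.67)]
top post_top []
```

View pics/c11.png

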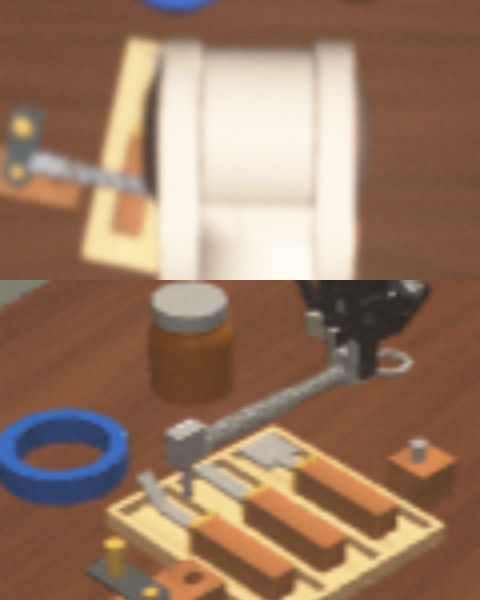

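Request:
send_rows(
  deltas=[
    [[20,0.5,0,0],[20,0,0,0],[15,0,0,0],[5,0,0,0],[0,0,0,0]],
  ],
)

```text
time_s: 52.38
tcp_pos: [0.537, -0.0036, 0.089]
tool_rot: [-0.445, -0.548, -0.446, 0.55]
ft_force: [-0.4, 0.1, -1.1]
opening: 0.137
```

Request:
send_rows(
  deltas=[
    [[0,0,0,0],[0,0,0,0],[0,0,0,0]],
  ],
)

```text
time_s: 52.63
tcp_pos: [0.5385, -0.0037, 0.0915]
tool_rot: [0.446, 0.549, 0.445, -0.548]
ft_force: [0.2, 0.1, -1.4]
opening: 0.14
```

```bash
python3 - <<'E'
from h import *
st()
a=shot('top','a.png')
for n in 'spring hook_tip hole'.split(): print('top',n,f(nets.landmark_of('top',n))[:2])
for k in range(3):
  b=shot('side','b.png')
  for n in 'spring hook_tip loop_tab hole'.split(): print(n,f(nets.landmark_of('side',n))[:1],end=' ')
  print()
cv2.imwrite('pics/c12.png',np.vstack([cv2.resize(a[160:205,190:250],None,fx=7,fy=7),cv2.resize(b[195:235,175:235],None,fx=7,fy=7)])[:,:,::-1])
print(proj('side',[.570,.151,.04]),proj('top',[.57,.151,.04]))
E
```

```text
t 52.6333 tcp [ 0.5385 -0.0037  0.0915] q [-0.01  0.05 -0.15  1.37  0.    1.77] F [ 0.2  0.1 -1.4] op 0.14 a -0.207
top spring [([0.57, 0.154, 0.081], 0.48)]
top hook_tip []
top hole [([0.572, 0.151, 0.038], 0.77)]
spring [([0.569, 0.154, 0.076], 0.79)] hook_tip [([0.572, 0.152, 0.05], 0.84)] loop_tab [([0.535, -0.004, 0.097], 0.62)] hole [([0.569, 0.155, 0.04], 0.64)] 
spring [([0.566, 0.149, 0.079], 0.81)] hook_tip [([0.572, 0.154, 0.05], 0.65)] loop_tab [([0.538, -0.004, 0.096], 0.69)] hole [([0.568, 0.152, 0.038], 0.8)] 
spring [([0.57, 0.152, 0.078], 0.72)] hook_tip [([0.572, 0.152, 0.05], 0.64)] loop_tab [([0.612, 0.18, 0.074], 0.68)] hole [([0.568, 0.153, 0.037], 0.79)] 
[207.0105804  224.15034479] [204.64833165 184.31235224]
```

View pics/c12.png

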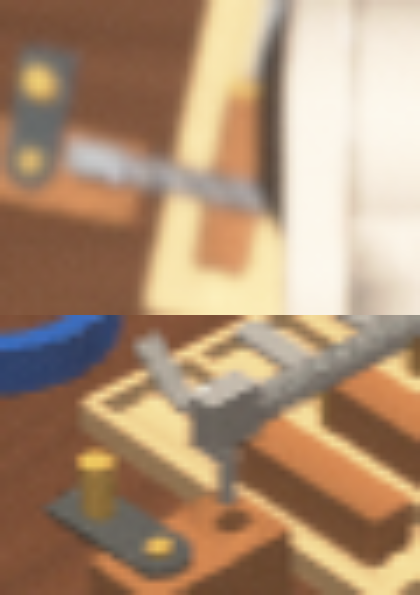

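```bash
python3 - <<'E'
from h import *
import cv2
print(ray('side',(207.4,221.0),.05),ray('side',(208.7,224.3),.04))
b=cv2.imread('pics/b.png')
# dark-hole centroid
g=b[217:232,198:220].astype(int).sum(2);m=(g<np.percentile(g,12));print(g.min());print((g//10)[0:15])
print(proj('side',[.570,.151,.05]))
E
```

```text
[0.56976677 0.14898357 0.05      ] [0.56565852 0.14882229 0.04      ]
216
[[33 34 38 50 59 61 60 54 39 30 29 25 24 23 23 23 22 22 26 34 40 40]
 [34 34 33 34 42 56 62 56 39 31 30 27 24 24 23 23 23 23 23 24 30 37]
 [29 32 34 33 33 38 50 53 40 31 43 46 31 25 24 24 23 24 24 23 23 26]
 [25 27 32 34 34 34 35 35 33 31 39 52 55 44 31 24 24 23 24 23 22 23]
 [27 27 28 32 33 36 38 36 32 31 35 40 48 56 53 36 25 24 23 23 23 23]
 [27 28 30 35 35 38 39 40 39 36 34 39 42 45 52 54 44 31 25 24 23 24]
 [28 32 38 39 38 38 40 39 34 26 26 26 33 41 42 48 56 53 37 26 23 23]
 [36 42 42 41 39 39 40 35 25 24 24 25 30 37 41 41 43 52 55 45 31 25]
 [32 39 42 42 41 39 40 37 28 24 25 30 39 42 40 41 41 40 50 59 54 38]
 [34 32 34 39 42 41 40 40 40 40 40 44 43 42 40 41 36 27 41 57 59 55]
 [50 41 29 32 39 42 43 42 41 42 43 43 42 41 36 27 22 23 41 58 62 60]
 [47 36 29 29 36 42 42 42 43 43 43 43 37 28 23 22 23 22 26 45 59 62]
 [30 29 29 28 36 43 43 42 42 42 38 30 25 22 22 22 23 21 26 32 37 54]
 [29 29 27 24 34 42 43 42 42 38 29 23 22 22 22 23 22 22 26 31 33 33]
 [24 23 24 30 39 42 42 38 29 22 23 23 23 22 22 21 22 21 26 32 33 33]]
[206.89290264 221.32506041]
```

Request:
send_rows(
  deltas=[
    [[0,-2.8,1,0],[0,0,0,0],[7,0,0,0],[4,0,0,0],[0,0,0,0]],
  ],
)

```text
time_s: 54.0
tcp_pos: [0.5342, -0.0041, 0.0779]
tool_rot: [-0.445, -0.548, -0.446, 0.549]
ft_force: [-0.8, 0.1, -1.2]
opening: 0.14
```

Request:
send_rows(
  deltas=[
    [[4,0,0,0],[4,0,0,0],[0,0,0,0],[0,0,0,0]],
  ],
)

```text
time_s: 54.33
tcp_pos: [0.5347, -0.0041, 0.0709]
tool_rot: [-0.446, -0.549, -0.446, 0.549]
ft_force: [-0.0, 0.8, -0.7]
opening: 0.136
```

```bash
python3 - <<'E'
from h import *
st()
for k in range(2):
  b=shot('side','b.png')
  for n in 'spring hook_tip loop_tab hole'.split(): print(n,f(nets.landmark_of('side',n))[:1],end=' ')
  print()
st()
cv2.imwrite('pics/c13.png',cv2.resize(b[190:240,170:240],None,fx=8,fy=8)[:,:,::-1])
E
```

```text
t 54.3333 tcp [ 0.5347 -0.0041  0.0709] q [-0.01  0.05 -0.19  1.33 -0.    1.77] F [-0.   0.8 -0.7] op 0.136 a -0.207
spring [([0.562, 0.152, 0.062], 0.73)] hook_tip [([0.565, 0.15, 0.029], 0.66)] loop_tab [([0.53, -0.005, 0.074], 0.62)] hole [([0.566, 0.152, 0.04], 0.77)] 
spring [([0.563, 0.147, 0.06], 0.67)] hook_tip [([0.568, 0.153, 0.029], 0.79)] loop_tab [([0.534, -0.004, 0.076], 0.4)] hole [([0.567, 0.149, 0.041], 0.73)] 
t 54.8333 tcp [ 0.5349 -0.0041  0.0714] q [-0.01  0.05 -0.18  1.33  0.    1.77] F [-0.2  0.4 -1.1] op 0.141 a -0.207
```

View pics/c13.png

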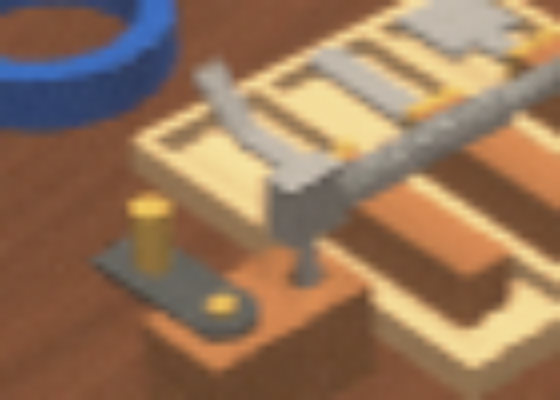

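Request:
send_rows(
  deltas=[
    [[5,0,0,0],[5,0,0,0],[4,0,0,0],[0,0,0,0],[0,0,0,0]],
  ],
)

```text
time_s: 55.25
tcp_pos: [0.5345, -0.0041, 0.0567]
tool_rot: [-0.445, -0.549, -0.446, 0.549]
ft_force: [0.5, 0.2, -1.1]
opening: 0.139
```

Request:
send_rows(
  deltas=[
    [[3,0,0,0],[2,0,0,0],[0,0,0,0],[0,0,0,0]],
  ],
)

```text
time_s: 55.58
tcp_pos: [0.5348, -0.0041, 0.0522]
tool_rot: [-0.446, -0.549, -0.446, 0.549]
ft_force: [-0.7, -1.0, -1.4]
opening: 0.138
```

```bash
python3 - <<'E'
from h import *
st()
b=shot('side','b.png')
for n in 'spring hook_tip loop_tab loop hole post_top'.split(): print(n,f(nets.landmark_of('side',n))[:1])
s=status.state();print(np.round(s['moment'],2))
E
```

```text
t 55.5833 tcp [ 0.5348 -0.0041  0.0522] q [-0.01  0.06 -0.21  1.3   0.    1.77] F [-0.7 -1.  -1.4] op 0.138 a -0.207
spring [([0.562, 0.149, 0.04], 0.7)]
hook_tip [([0.567, 0.154, 0.01], 0.8)]
loop_tab [([0.531, -0.004, 0.057], 0.51)]
loop [([0.527, -0.04, 0.035], 0.42)]
hole [([0.572, 0.15, 0.04], 0.68)]
post_top [([0.488, 0.435, 0.003], 0.67)]
[-0.05  0.02 -0.02]
```

Request:
send_rows(
  deltas=[
    [[-6,0,0,0],[-6,0,2,0],[-6,0,4,0],[0,0.3,5,0],[0,0.3,5,0]],
  ],
)

```text
time_s: 56.35
tcp_pos: [0.5325, -0.0199, 0.071]
tool_rot: [0.446, 0.549, 0.446, -0.548]
ft_force: [0.3, 4.5, -1.2]
opening: 0.139
```

Request:
send_rows(
  deltas=[
    [[0,0.3,5,0],[0,0.5,5,0],[0,0.5,5,0],[0,0,4.7,0],[0,0,0,0]],
  ],
)

```text
time_s: 56.77
tcp_pos: [0.5291, -0.0395, 0.07]
tool_rot: [0.445, 0.549, 0.446, -0.549]
ft_force: [-0.3, 8.4, -1.3]
opening: 0.138
```

Request:
send_rows(
  deltas=[
    [[0,0,0,0],[0,0,0,0],[0,0,0,0]],
  ],
)

```text
time_s: 57.02
tcp_pos: [0.5292, -0.039, 0.07]
tool_rot: [0.445, 0.549, 0.446, -0.548]
ft_force: [1.5, 7.6, -0.7]
opening: 0.139
```

```bash
python3 - <<'E'
from h import *
st()
b=shot('side','b.png');a=shot('top','a.png')
for n in 'spring hook_tip loop_tab loop hole post_top'.split(): print(n,f(nets.landmark_of('side',n))[:1],f(nets.landmark_of('top',n))[:1])
cv2.imwrite('pics/c14.png',cv2.resize(b[165:240,175:280],None,fx=7,fy=7)[:,:,::-1])
print(go([.5294,-.0394,.07]))
E
```

```text
t 57.0167 tcp [ 0.5292 -0.039   0.07  ] q [-0.07  0.04 -0.2   1.33  0.    1.7 ] F [ 1.5  7.6 -0.7] op 0.139 a -0.206
spring [([0.565, 0.148, 0.061], 0.84)] [([0.564, 0.147, 0.061], 0.54)]
hook_tip [([0.567, 0.151, 0.03], 0.76)] [([0.777, 0.054, -0.001], 0.68)]
loop_tab [([0.531, -0.04, 0.073], 0.71)] [([0.564, 0.034, 0.007], 0.32)]
loop [([0.52, -0.075, 0.053], 0.44)] []
hole [([0.57, 0.154, 0.039], 0.72)] [([0.571, 0.15, 0.036], 0.61)]
post_top [([0.522, -0.077, 0.05], 0.84)] []
([array([0. , 0.3, 0.5])], np.float64(-0.206))
```

View pics/c14.png

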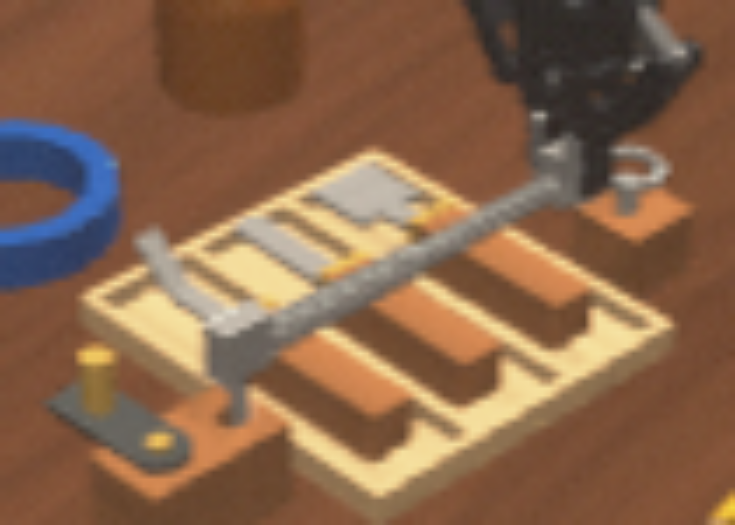

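Request:
send_rows(
  deltas=[
    [[4,0,1,0],[4,0,0,0],[4,0,0,0],[0,0,0,0],[0,0,0,0]],
  ],
)

```text
time_s: 58.13
tcp_pos: [0.5296, -0.0397, 0.0585]
tool_rot: [0.445, 0.55, 0.446, -0.548]
ft_force: [0.9, 7.1, 3.1]
opening: 0.139
```

```bash
python3 - <<'E'
from h import *
st()
b=shot('side','b.png')
for n in 'spring hook_tip loop_tab loop post_top'.split(): print(n,f(nets.landmark_of('side',n))[:2])
E
```

```text
t 58.1333 tcp [ 0.5296 -0.0397  0.0585] q [-0.08  0.05 -0.21  1.31  0.    1.7 ] F [0.9 7.1 3.1] op 0.139 a -0.206
spring [([0.562, 0.144, 0.054], 0.73)]
hook_tip [([0.569, 0.147, 0.023], 0.66), ([0.52, -0.076, 0.053], 0.55)]
loop_tab [([0.527, -0.042, 0.059], 0.68)]
loop [([0.522, -0.074, 0.042], 0.55)]
post_top [([0.52, -0.073, 0.048], 0.97)]
```

Request:
send_rows(
  deltas=[
    [[3,0,0,0],[3,0,0,0],[1.5,0,0,0],[0,0,0,0],[0,0,0,0]],
  ],
)

```text
time_s: 58.85
tcp_pos: [0.5297, -0.0397, 0.0514]
tool_rot: [0.445, 0.55, 0.446, -0.548]
ft_force: [1.5, 8.3, 3.8]
opening: 0.139
```

```bash
python3 - <<'E'
from h import *
st()
b=shot('side','b.png')
for n in 'spring hook_tip loop_tab loop post_top'.split(): print(n,f(nets.landmark_of('side',n))[:2])
E
```

```text
t 58.85 tcp [ 0.5297 -0.0397  0.0514] q [-0.08  0.05 -0.22  1.29  0.    1.7 ] F [1.5 8.3 3.8] op 0.139 a -0.206
spring []
hook_tip [([0.568, 0.15, 0.016], 0.67)]
loop_tab [([0.528, -0.042, 0.054], 0.47)]
loop [([0.52, -0.073, 0.035], 0.41)]
post_top [([0.525, -0.076, 0.05], 0.74)]
```

Request:
send_rows(
  deltas=[
    [[0,0,-2,0],[0,0,-2,0],[0,0,-2,0],[0,0,0,0],[0,0,0,0]],
  ],
)

```text
time_s: 59.57
tcp_pos: [0.5309, -0.0339, 0.0513]
tool_rot: [0.446, 0.55, 0.446, -0.548]
ft_force: [0.7, 7.3, 3.2]
opening: 0.135
```

Request:
send_rows(
  deltas=[
    [[0,0,0,0],[0,0,0,0],[0,0,0,0]],
  ],
  fingers=0.28,
  grip_force=30,
)

```text
time_s: 59.82
tcp_pos: [0.5303, -0.0352, 0.0507]
tool_rot: [-0.446, -0.549, -0.445, 0.549]
ft_force: [-0.3, -0.4, -0.1]
opening: 0.283
```

Request:
send_rows(
  deltas=[
    [[-10,0,0,0],[-30,0,0,0],[-40,0,0,0],[0,0,0,0],[0,0,0,0]],
  ],
)

```text
time_s: 60.23
tcp_pos: [0.5318, -0.0349, 0.134]
tool_rot: [0.447, 0.55, 0.444, -0.548]
ft_force: [0.4, 0.3, -1.2]
opening: 0.282
```

```bash
python3 - <<'E'
from h import *
st()
for k in range(2):
  b=shot('side','b.png')
  for n in 'spring hook_tip loop_tab loop post_top'.split(): print(n,f(nets.landmark_of('side',n))[:2])
print(go([*T(-40,115),.13]))
E
```

```text
t 60.2333 tcp [ 0.5318 -0.0349  0.134 ] q [-0.07  0.03 -0.09  1.45 -0.    1.71] F [ 0.4  0.3 -1.2] op 0.282 a -0.207
spring [([0.566, 0.149, 0.044], 0.91)]
hook_tip [([0.569, 0.15, 0.015], 0.69)]
loop_tab [([0.529, -0.037, 0.054], 0.63)]
loop [([0.524, -0.066, 0.037], 0.74)]
post_top [([0.523, -0.076, 0.047], 0.91), ([0.557, 0.037, 0.007], 0.71)]
spring [([0.566, 0.149, 0.043], 0.92), ([0.714, -0.285, 0.002], 0.2)]
hook_tip [([0.567, 0.15, 0.015], 0.72)]
loop_tab [([0.531, -0.033, 0.055], 0.55)]
loop [([0.522, -0.068, 0.035], 0.71), ([0.568, 0.151, 0.037], 0.66)]
post_top [([0.52, -0.073, 0.047], 0.84)]
([array([   0.5,    0.9, -190. ])], np.float64(-0.207))
```

Request:
send_rows(
  deltas=[
    [[0,-0.7,-37.6,0],[0,-0.7,-37.6,0],[0,-0.7,-37.6,0],[0,-0.7,-37.6,0],[0,-0.7,-37.6,0]],
  ],
  fingers=0.0,
)

```text
time_s: 61.25
tcp_pos: [0.5657, 0.1519, 0.1309]
tool_rot: [0.446, 0.549, 0.446, -0.549]
ft_force: [0.7, -0.4, 0.2]
opening: 0.0
```

Request:
send_rows(
  deltas=[
    [[0,0,0,0],[0,0,0,0],[20,0,0,0],[20,0,0,0],[8,0,0,0]],
  ],
)

```text
time_s: 61.67
tcp_pos: [0.5645, 0.1489, 0.0803]
tool_rot: [-0.445, -0.548, -0.446, 0.55]
ft_force: [0.1, 0.5, -1.2]
opening: -0.005
```

Request:
send_rows(
  deltas=[
    [[3,0,0,0],[2,0,0,0],[0,0,0,0],[0,0,0,0]],
  ],
)

```text
time_s: 62.0
tcp_pos: [0.5661, 0.15, 0.0788]
tool_rot: [0.446, 0.549, 0.445, -0.549]
ft_force: [0.6, 0.2, 0.3]
opening: -0.002
```

Request:
send_rows(
  deltas=[
    [[2,0,0,0],[1,0,0,0],[0,0,0,0],[0,0,0,0]],
  ],
)

```text
time_s: 62.33
tcp_pos: [0.5661, 0.1505, 0.0754]
tool_rot: [0.446, 0.549, 0.446, -0.548]
ft_force: [0.8, 2.0, 4.4]
opening: -0.002
```

Request:
send_rows(
  deltas=[
    [[1,0,0,0],[1,0,0,0],[0,0,0,0],[0,0,0,0]],
  ],
)

```text
time_s: 62.67
tcp_pos: [0.5662, 0.1507, 0.074]
tool_rot: [0.446, 0.55, 0.446, -0.548]
ft_force: [-0.7, 3.0, 9.3]
opening: -0.001
```

Request:
send_rows(
  deltas=[
    [[1,0,0,0],[0,0,0,0],[0,0,0,0]],
  ],
)

```text
time_s: 62.92
tcp_pos: [0.5663, 0.1507, 0.074]
tool_rot: [0.446, 0.55, 0.446, -0.548]
ft_force: [-4.1, 2.5, 15.2]
opening: 0.003
```

Request:
send_rows(
  deltas=[
    [[-5,0,0,0],[-25,0,0,0],[-35,0,0,0],[-40,0,0,0],[-40,0,0,0]],
  ],
)

```text
time_s: 63.33
tcp_pos: [0.5648, 0.1498, 0.2175]
tool_rot: [-0.445, -0.548, -0.446, 0.55]
ft_force: [1.0, 0.8, -0.8]
opening: -0.002
```

Request:
send_rows(
  deltas=[
    [[0,-35,0,0],[0,-35,0,0],[0,-35,0,0],[0,-35,0,0],[0,0,0,0]],
  ],
)

```text
time_s: 63.75
tcp_pos: [0.4242, 0.1792, 0.2173]
tool_rot: [-0.446, -0.548, -0.446, 0.549]
ft_force: [-0.2, -0.6, -0.3]
opening: -0.0
```

Request:
send_rows(
  deltas=[
    [[0,0,-35,0],[0,0,-35,0],[0,0,-35,0],[0,0,0,0],[0,0,0,0]],
  ],
)

```text
time_s: 64.17
tcp_pos: [0.45, 0.2828, 0.2156]
tool_rot: [-0.446, -0.548, -0.446, 0.549]
ft_force: [-0.1, -0.8, 0.0]
opening: 0.003
```

```bash
python3 - <<'E'
from h import *
st()
a=shot('top','a.png');b=shot('side','b.png')
for n in 'spring hook_tip loop_tab loop post_top crooked knife scraper crooked_tip knife_tip scraper_tip offcut cover_knob'.split(): print(n,f(nets.landmark_of('side',n))[:3],f(nets.landmark_of('top',n))[:3])
A=cv2.resize(a[100:245,90:330],None,fx=2.5,fy=2.5);B=cv2.resize(b[170:270,170:290],None,fx=5,fy=5)[:235,:]
B=cv2.resize(b[165:245,170:320],None,fx=4,fy=4)[:, :600]
o=np.vstack([A[:280],B[:320]]) if A.shape[1]==600 else A
cv2.imwrite('pics/c16.png',o[:,:,::-1])
E
```

```text
t 64.1667 tcp [0.45   0.2828 0.2156] q [ 0.56  0.04  0.08  1.61 -0.    2.34] F [-0.1 -0.8  0. ] op 0.003 a -0.205
spring [([0.566, 0.145, 0.038], 0.64), ([0.529, -0.034, 0.054], 0.56), ([0.489, 0.43, 0.007], 0.33)] [([0.566, 0.149, 0.04], 0.85)]
hook_tip [([0.567, 0.148, 0.01], 0.87)] [([0.573, 0.089, 0.004], 0.52)]
loop_tab [([0.531, -0.035, 0.052], 0.49), ([0.56, 0.034, 0.004], 0.19)] [([0.532, -0.035, 0.055], 0.65)]
loop [([0.522, -0.065, 0.036], 0.65), ([0.713, -0.286, 0.0], 0.34), ([0.479, 0.463, 0.02], 0.29)] [([0.523, -0.066, 0.04], 0.74), ([0.525, -0.074, 0.052], 0.5)]
post_top [([0.523, -0.077, 0.052], 0.73), ([0.563, 0.149, 0.039], 0.29)] [([0.521, -0.075, 0.051], 0.92)]
crooked [([0.571, 0.09, 0.006], 0.48)] [([0.574, 0.091, 0.005], 0.69)]
knife [([0.56, 0.032, 0.01], 0.69)] [([0.562, 0.036, 0.008], 0.71)]
scraper [([0.554, -0.024, 0.001], 0.63)] [([0.555, -0.023, -0.0], 0.85)]
crooked_tip [([0.681, 0.066, 0.032], 0.61), ([0.673, 0.01, 0.018], 0.27), ([0.658, -0.043, 0.021], 0.17)] [([0.682, 0.072, 0.039], 0.8), ([0.562, 0.038, 0.007], 0.23)]
knife_tip [([0.671, 0.009, 0.015], 0.77), ([0.57, 0.152, 0.012], 0.56), ([0.494, 0.432, -0.001], 0.16)] [([0.667, 0.013, 0.014], 0.53)]
scraper_tip [([0.656, -0.042, 0.021], 0.81)] [([0.523, -0.069, 0.039], 0.7), ([0.658, -0.046, 0.018], 0.58), ([0.68, 0.066, 0.037], 0.44)]
offcut [([0.282, 0.226, 0.0], 0.82), ([0.43, 0.203, 0.0], 0.81), ([0.489, 0.435, 0.003], 0.75)] [([0.426, 0.202, -0.0], 0.56), ([0.281, 0.222, -0.002], 0.43)]
cover_knob [([0.611, 0.179, 0.071], 0.64), ([0.587, 0.028, 0.005], 0.34)] [([0.616, 0.18, 0.072], 0.51), ([0.77, -0.104, -0.001], 0.43)]
```

View pics/c16.png

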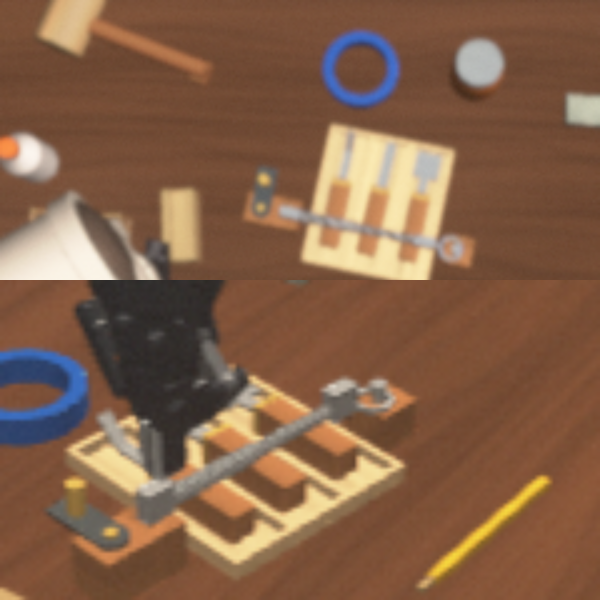

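```bash
python3 -c "
from h import *
st();print(env.finish_job())"
```

```text
t 65.5667 tcp [0.4502 0.2817 0.2168] q [0.56 0.03 0.08 1.61 0.   2.34] F [0.2 0.1 0.2] op -0.0 a -0.207
the job is handed in; nothing more can be done
None
```

The job is done and handed in at about 66 s of robot time; the hand-in reports no verdict.

- **Offcuts:** Only two pale offcuts were there, in the +y and middle compartments. Both went into the scrap box. After the drop, picture and networks showed both inside. In the last look the arm hid part of the box and only one was reported.
- **Cover:** I swung it to about 1.55 rad, a quarter turn; the last knob readings fit that.
- **Tools:** All three lie flat, one per compartment: crooked knife +y, knife middle, scraper -y. The handles are at the robot's end and all blade tips are inside the tray.
- **Spring:** I carried it by its loop tab, set the hook in the hole, stretched it across the handles and lowered the loop round the post. The hook rode up in the hole while I lifted the loop over the post and was still about 5 mm high after release. I pressed it down with closed fingers (about 15 N) until it stopped.

In the last check the hook tip read 10 mm above the bench, so fully down. The loop read 36–40 mm, under the post's head, and the gripper was clear of everything. I saw no sign of a tool or offcut being knocked aside, and I moved none of the bystanders or look-alikes. The networks gave some stray low-confidence reports, which I discounted against the pictures.

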